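# Open the stall's mug rack and hang the blue mugs

## Task

Get the mug rack on the signing table ready for the stall. First, while no mug is on it, swing its arm fully out, then take the pin from its parking hole and push it fully home through the arm and the plate beneath it. Then hang every blue mug by its handle, one to a hook: slide each one that stands against others well clear of them along the table before you lift it, without shifting the white mugs (their drawings are still wet), and leave everything else on the table where it is.

Things in the scene. Friction and masses are not known exactly. Their poses are not given: they have to be found in the camera images.
- rack: Fixed folding mug rack: dark foot plate 130 x 200 x 12 mm, post 28 mm thick; on it an aluminium lock plate 56 x 150 x 8 mm (top 174 mm above the table), with 14 mm through holes 50 mm from the post: lock hole on -y, parking hole on +y. Origin: on the table on the post's (hinge) axis; z up. Fully out, the arm points along the rack's -y, its hooks along -x, roughly to the robot.
- swing_arm (a joint): Turn (rad) of the red rack arm about the post: 0 = fully out, at its stop; negative = folded towards the robot (starts about half a radian so). Stays where left; 2 N at 160 mm moves it. Root plate round the post 52 x 8 mm, top 183 mm above the table, 14 mm through hole 50 mm from the post axis; then a bar 20 x 20 mm, 175 to 195 mm above the table, reaching 355 mm from the axis.
- lock_hole (a point): Centre, at its top, of the 14 mm hole in the fixed lock plate where the pin belongs; directly under the arm's hole (9 mm below the top of the arm's root plate) when the arm is fully out.
- hook1 (a point): Hook nearest the post, 85 mm from its axis: low point of the wire's centre line, 182 mm above the table. Wire 7 mm thick; it leaves the bar's front squarely, falls 8 mm over 70 mm to this point, then turns up to its end 20 mm further out and 18 mm higher. Site axes, arm's own: x from here towards the bar (face 70 mm away), y along the arm towards the post, z up.
- hook2 (a point): Middle hook, 205 mm from the post axis, as hook1.
- hook3 (a point): Hook at the arm's free end, 325 mm from the post axis, as hook1.
- pin: Upright retaining pin: steel shaft 10 mm thick, 45 mm long, tapered foot, under a black round head 26 mm thick and 35 mm tall (45 to 80 mm above the foot). Origin: centre of the foot; z along the pin to the head. Parked at the start in the parking hole, foot 129 mm above the table. Fully home, its head rests on the arm's root plate, foot 138 mm above the table. 0.07 kg.
- blue_single: Bright blue enamel mug with a white rim, to be hung, standing alone. Outer diameter 66 mm, height 75 mm, wall 4 mm, floor 5 mm, 0.15 kg. Origin: centre of its underside, z up its axis, x towards its handle.
- blue_single_handle (a point): Centre of the opening of its handle, 45 mm out from the mug's axis and 40 mm above the underside. The opening is 24 mm wide (33 to 57 mm from the mug's axis) and 40 mm high (20 to 60 mm above the underside), upper outer corner bevelled; handle bar 8 mm thick, reaching 65 mm from the axis.
- blue1: Bright blue enamel mug with a white rim, to be hung, standing in the touching cluster of mugs; may be absent. Outer diameter 66 mm, height 75 mm, wall 4 mm, floor 5 mm, 0.15 kg. Origin: centre of its underside, z up its axis, x towards its handle.
- blue1_handle (a point): Centre of the opening of its handle, 45 mm out from the mug's axis and 40 mm above the underside. The opening is 24 mm wide (33 to 57 mm from the mug's axis) and 40 mm high (20 to 60 mm above the underside), upper outer corner bevelled; handle bar 8 mm thick, reaching 65 mm from the axis.
- blue2: Bright blue enamel mug with a white rim, to be hung, standing in the touching cluster of mugs; may be absent. Size and axes as blue1.
- blue2_handle (a point): Centre of the opening of its handle, 45 mm out from the mug's axis and 40 mm above the underside. Opening as blue1's.
- blue3: Bright blue enamel mug with a white rim, to be hung, standing in the touching cluster of mugs; may be absent. Size and axes as blue1.
- blue3_handle (a point): Centre of the opening of its handle, 45 mm out from the mug's axis and 40 mm above the underside. Opening as blue1's.
- white1: White mug of the same shape and size with wet coloured drawings and a dark rim, in the cluster; must stay where it is. Origin: centre of its underside, x towards its handle.
- white2: White mug of the same shape and size with wet coloured drawings and a dark rim, in the cluster; must stay where it is. Origin: centre of its underside, x towards its handle.
- white3: White mug of the same shape and size with wet coloured drawings and a dark rim, in the cluster; must stay where it is. Origin: centre of its underside, x towards its handle.
- water1: Clear water bottle with red cap, 66 mm thick, 200 mm tall; bystander, leave it alone. Origin: centre of its underside.
- water2: Another such water bottle; bystander, leave it alone. Origin: centre of its underside.
- ink: Amber ink jar with red cap, 48 mm thick, 75 mm tall; bystander, leave it alone. Origin: centre of its underside.
- marker1: Grey marker pen lying down, 138 mm long, 16 mm thick; bystander, leave it alone. Origin: centre of its underside.
- marker2: Red marker pen lying down, 138 mm long, 16 mm thick; bystander, leave it alone. Origin: centre of its underside.
- figurine: Brass figurine on a 34 mm square foot, 58 mm tall; bystander, leave it alone. Origin: centre of its underside.
Mind the look-alikes: they are no part of the job. What is shaped like the blue3 but turquoise is not meant. Leave any red look-alike of the blue_single alone.

How it is judged:
On the way:
1. the arm is fully out and the pin fully home through the arm and the lock plate, before any mug is on the rack (value of joint swing_arm above -0.04 rad and horizontal distance between pin and lock_hole below 0.006 m and z of pin in the frame of rack below 0.144 m and angle between pin's own z axis and vertical below 0.15 rad and height (world z) of each of blue_single, blue1, blue2, blue3 below 0.06 m), for 0.2 s.
At the end, for the whole second after the job is handed in: Arm out within 0.04 rad; pin through both holes, foot within 6 mm of their centres, head down within 6 mm, upright within 0.15 rad; every blue mug hangs (slower than 0.2 m/s), handle centre within 26 mm of a hook's low point, one mug to a hook; white mugs within 15 mm of their places (value of joint swing_arm above -0.04 rad and horizontal distance between pin and lock_hole below 0.006 m and z of pin in the frame of rack below 0.144 m and angle between pin's own z axis and vertical below 0.15 rad and (distance between blue_single_handle and hook1 below 0.026 m or distance between blue_single_handle and hook2 below 0.026 m or distance between blue_single_handle and hook3 below 0.026 m) and height (world z) of each of blue_single, blue1, blue2, blue3 above 0.07 m and linear speed of each of blue_single, blue1, blue2, blue3 below 0.2 m/s and (distance between blue1_handle and hook1 below 0.026 m or distance between blue1_handle and hook2 below 0.026 m or distance between blue1_handle and hook3 below 0.026 m) and (distance between blue2_handle and hook1 below 0.026 m or distance between blue2_handle and hook2 below 0.026 m or distance between blue2_handle and hook3 below 0.026 m) and (distance between blue3_handle and hook1 below 0.026 m or distance between blue3_handle and hook2 below 0.026 m or distance between blue3_handle and hook3 below 0.026 m) and distance between blue_single_handle and blue1_handle above 0.07 m and distance between each of blue_single_handle, blue1_handle and blue2_handle above 0.07 m and distance between each of blue_single_handle, blue1_handle, blue2_handle and blue3_handle above 0.07 m and distance of each of white1, white2, white3 from where it was at the start of the episode below 0.015 m); the robot touches nothing.
It fails at once if a white mug is shifted by more than 15 mm (distance of any of white1, white2, white3 from where it was at the start of the episode above 0.015 m).
It fails at once if a blue mug is lifted off the table while another mug stands within 10 mm of its side ((height (world z) of blue1 between 0.012 and 0.05 m and (horizontal distance between blue1 and blue2 below 0.076 m or horizontal distance between blue1 and blue3 below 0.076 m or horizontal distance between blue1 and white1 below 0.076 m or horizontal distance between blue1 and white2 below 0.076 m or horizontal distance between blue1 and white3 below 0.076 m)) or (height (world z) of blue2 between 0.012 and 0.05 m and (horizontal distance between blue2 and blue1 below 0.076 m or horizontal distance between blue2 and blue3 below 0.076 m or horizontal distance between blue2 and white1 below 0.076 m or horizontal distance between blue2 and white2 below 0.076 m or horizontal distance between blue2 and white3 below 0.076 m)) or (height (world z) of blue3 between 0.012 and 0.05 m and (horizontal distance between blue3 and blue1 below 0.076 m or horizontal distance between blue3 and blue2 below 0.076 m or horizontal distance between blue3 and white1 below 0.076 m or horizontal distance between blue3 and white2 below 0.076 m or horizontal distance between blue3 and white3 below 0.076 m))).
It fails at once if a bystander is moved by more than 30 mm (distance of any of water1, water2, ink, marker1, marker2, figurine from where it was at the start of the episode above 0.03 m).
Of blue1, blue2, blue3 only 1 to 2 are there at a start; the rules pass over those that are not, and their reading is None.
At some moment in a run one of blue_single may be knocked a few centimetres aside while the robot is not near it.
It also fails if it takes over 210 s, if anything falls off the work surface, if the arm or the gripper's body presses on something with over 40 N, if the wrist force passes 120 N, or if a joint passes its speed limit or range.

## Robot

A 7-joint arm with a two-finger parallel gripper is mounted at the origin on the work surface. World frame = base frame: x ahead of the robot, y to its left, z up, the work surface at z = 0. Lengths are in m, angles in rad, forces in N, time in s.
With the tool pointing down it reaches from about 0.4 to 0.85 m from the base axis. Payload 10.4 kg.
Tool frame: the origin (TCP) lies at the very end of the fingers, on their centre line; the grasp point (between the pads) lies 19 mm behind it (grasp_offset is the distance from the TCP to the grasp point, in m); z points along the fingers, y is the line along which they close (so a half turn about z gives the same grasp; the last joint's range is limited). The gripper opens to 85 mm and grips with 20 to 120 N. Pads are 22 mm wide; open, the fingers measure 114 mm over their backs; the gripper's body (76 mm by 85 mm) begins 54 mm behind the grasp point. The pads swing forward as they close: fully open they stand 13 mm farther back than shut.
Start: joints at [1.207, 0.332, -0.065, 1.46, 0.022, 1.35, -0.088], TCP at [0.209, -0.589, 0.209] pointing down, gripper open.
Joint ranges: [-2.6, 2.6], [-0.5, 2.12], [-1.47, 1.34], [0.16, 2.42], [-1.27, 4.41], [0.06, 2.06], [-2.6, 2.6]. Speed limits (rad/s): [2.22, 2.22, 2.79, 2.79, 3.14, 3.14, 3.14].

## Interface

Orientations are given as a unit quaternion [x, y, z, w].
In Python, from workcell import * gives the robot as it stands.
- The arm moves only by the tool jog_arm, never from a script. Its argument "plan" is a list of rows, each a list of 3 entries, a list of its own where there are three numbers: the turn, a rotation vector about the tool's x, y, z in rad, then the shift along the tool's x, y, z in m, then the finger opening in m, from 0 to 0.0854. A call has 1 to 8 rows; each row is the pose to reach, as a shift and turn from the pose commanded when the call began, along the tool's axes at that moment; what a row does not reach only later rows make up. A row lasts 1/12 s, in which the tool goes at most 41.7 mm and 7.16 degrees, less where a joint would pass 70% of its speed; a pose out of reach is approached as far as the arm can. A call with a gripper value outside its range is refused whole. The fingers move at their own pace and stop on an object; "force" is the grip in N (left out, the last holds). Time passes only in rows, so rows that repeat a pose let the fingers close. It gives the time, the measured TCP pose, the force, the opening and the grip force at its end, in the units of the state.
- get_obs(): the state, without advancing time (a new reading comes with each control period).
- camera(name): name is "scene" or "top" or "wrist"; returns a dict with "img" (384x512x3 uint8, red, green, blue), "mtx" (3x3 intrinsics, pixels), "extrinsics" (4x4, takes a point from camera to world coordinates). Camera axes: x right, y down, z forward; pixel columns grow to the right and rows downward; lengths in m; the calibration is good to about 2 mm. A picture is of the moment at which its call begins. There is no depth.
- hand_in(): hands the job in; it is judged then, once.
The state is a dict: "clock": time; "joint_pos": joint angles; "joint_velocities": joint speeds; "tau": joint torques, N m; "position": TCP position; "ee_rot": TCP orientation; "ft_force": force on the tool from outside, world axes, zero at the start; "torque": the same for the moment, N m; "grip_width": opening from 0.0 (shut) to 1.0 (fully open); "grasp_force": force on a finger pad.
Only numpy, scipy, OpenCV 4.12 (cv2) and the standard library are available. Lean on these libraries where they do the work, as an engineer would, in place of code of your own. Each camera call takes 0.05 s, during which the arm holds its last target. There are 200 camera calls.

## Working session

There is one attempt and no reset: what is moved stays moved. The work goes in short steps, Python scripts to look and compute and a tool call to move; the robot and the scene stay as the last step left them, time stands still between calls to the robot, and variables do not carry over. Pictures are saved under pics/ and viewed, at most 14 in all, crops included, and the job is handed in when it is done.

Besides the shell and the picture viewer there is one more tool, called after ">>>" as name([rows], argument=value, ...), one row to a line, values as JSON. jog_arm: Moves the arm, as the interface text tells. Its arguments: {"type":"object","properties":{"plan":{"type":"array"},"force":{"type":"number"}},"required":["plan"]}

```bash
ls; mkdir -p pics
python3 - <<'E'
from workcell import *
import cv2,numpy as np
for n in ["scene","top"]:
    c=camera(n); cv2.imwrite(f"pics/{n}0.png",c["img"][:,:,::-1]); print(n,c["mtx"].tolist(),c["extrinsics"].round(4).tolist())
    np.savez(f"{n}0.npz",**c)
print(get_obs())
E
```

```text
pics
scene [[402.3674224155513, 0.0, 257.96940957140225], [0.0, 402.3674224155513, 190.25771748254115], [0.0, 0.0, 1.0]] [[-0.8341, 0.2839, -0.4729, 0.9891], [0.5515, 0.445, -0.7056, 0.7002], [0.0101, -0.8493, -0.5277, 0.6563], [0.0, 0.0, 0.0, 1.0]]
top [[384.4468888829433, 0.0, 249.07791141851223], [0.0, 384.4468888829433, 193.11317577818923], [0.0, 0.0, 1.0]] [[-0.0223, -0.9814, 0.1907, 0.35], [-0.9992, 0.0157, -0.0361, 0.0013], [0.0324, -0.1914, -0.981, 1.0576], [0.0, 0.0, 0.0, 1.0]]
{'clock': 0.1, 'joint_pos': array([ 1.2073816 ,  0.33281234, -0.06471434,  1.46084111,  0.02160794,
        1.34989851, -0.08848681]), 'joint_velocities': array([-7.03337315e-05, -2.59718748e-03,  6.24650531e-04, -8.41761968e-04,
        9.81229797e-04, -8.23799066e-04,  4.73223637e-04]), 'tau': array([ 2.04476615e-03, -6.26748276e+01,  4.98038367e-02, -3.92429924e+01,
        1.64535362e-02,  7.05219194e-03,  5.58707359e-05]), 'position': array([ 0.20879217, -0.58871508,  0.20870101]), 'ee_rot': array([ 9.85511553e-01,  1.69607134e-01, -1.36317539e-04, -6.16850703e-04]), 'ft_force': array([ 0.11728988,  0.54576674, -0.90292986]), 'torque': array([-0.01312575, -0.0406416 , -0.02100438]), 'grasp_force': 0.0, 'grip_width': 1.0018396323757417}
```

View pics/scene0.png

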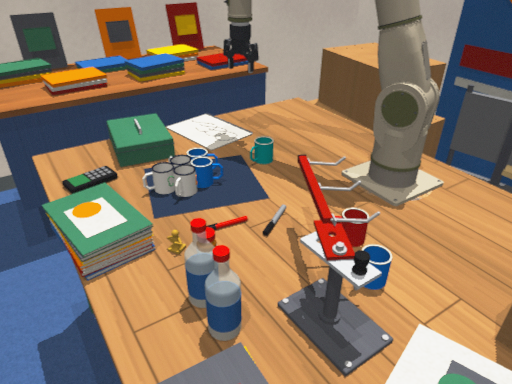

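View pics/top0.png

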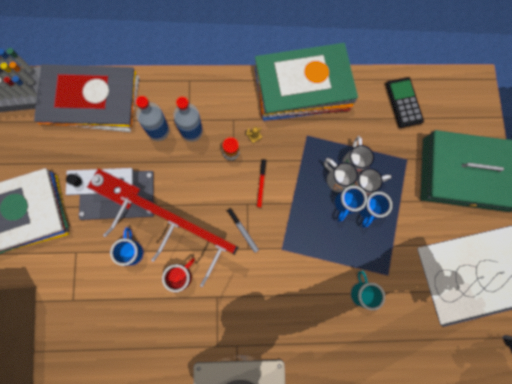

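The scene view shows the rack at (335,250) with the pin head (360,262), a blue mug (375,265) behind it, and a dark-red mug (353,225). It also shows the cluster at (180,175) and a turquoise mug (262,150).
The top view shows these candidates:
- blue single (125,250), with look-alike red (177,276)
- cluster blues (352,198) and (378,205), with look-alike turquoise (368,293)
- white mugs (358,157), (341,178) and (370,181)

For the pin, the black round head is at (73,180). I'm choosing the bright blue mugs and that black head, and will check them in one crop.

```bash
cat > h.py <<'E'
import numpy as np,cv2
from scipy.spatial.transform import Rotation as R
def ray(c,u,v,z):
    E=c["extrinsics"];d=E[:3,:3]@np.linalg.inv(c["mtx"])@np.array([u,v,1.]);o=E[:3,3]
    return o+d*(z-o[2])/d[2]
def proj(c,p):
    E=c["extrinsics"];q=c["mtx"]@(E[:3,:3].T@(np.asarray(p,float)-E[:3,3]));return q[:2]/q[2]
def blobs(c,cond,amin=30):
    hsv=cv2.cvtColor(c["img"],cv2.COLOR_RGB2HSV).astype(int);m=cond(hsv[...,0],hsv[...,1],hsv[...,2]).astype(np.uint8)
    n,l,s,ce=cv2.connectedComponentsWithStats(m)
    return [(s[i].tolist(),ce[i].round(1).tolist()) for i in range(1,n) if s[i,4]>=amin]
E
python3 - <<'E'
from h import *
c=dict(np.load("top0.npz"));im=c["img"][:,:,::-1]
a=cv2.resize(im[145:295,55:255],None,fx=4,fy=4,interpolation=cv2.INTER_CUBIC)
b=cv2.resize(im[130:230,300:410],None,fx=5,fy=5,interpolation=cv2.INTER_CUBIC)
cv2.imwrite("pics/a.png",a);cv2.imwrite("pics/b.png",b)
E
```

```text
(no output)
```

View pics/a.png

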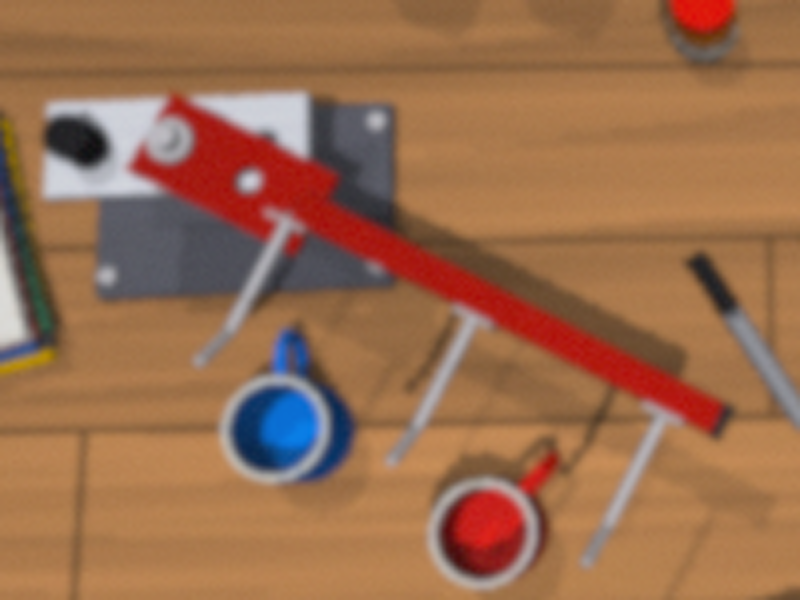

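View pics/b.png

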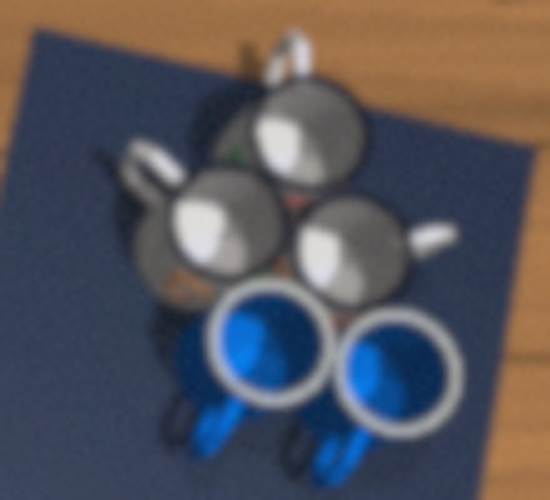

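Crop a confirms the pin's black head at (75,140), the pivot screw at (170,140), the arm hole at (249,181) and the lock hole near (266,136). The blue single's rim is at (277,428), with its handle pointing up to (292,340). Crop b confirms the blue rims at (270,342) and (399,373), with handles towards the lower left. The whites are at (311,132), (228,222) and (352,250).

Run:
```python
from h import *
c=dict(np.load("top0.npz"))
A=lambda u,v:(55+u/4,145+v/4); B=lambda u,v:(300+u/5,130+v/5)
P={"pivot(.188)":(A(170,140),.188),"plTL":(A(45,100),.174),"plTR":(A(308,93),.174),"plBL":(A(45,200),.174),"lock":(A(266,136),.174),"armhole":(A(249,181),.183),"pintop":(A(62,133),.209),"pinbase":(A(98,158),.174),
"tip bar end":(A(722,422),.195),"hook3tip":(A(590,560),.2),"hook2tip":(A(394,460),.2),"hook1tip":(A(200,360),.2),
"single":(A(277,428),.075),"singleH":(A(291,345),.06),"red":(A(487,532),.075),"redH":(A(545,465),.05),"bA":(B(270,342),.075),"bAH":(B(210,438),.05),"bB":(B(399,373),.075),"bBH":(B(330,470),.05),
"w1":(B(311,132),.075),"w2":(B(228,222),.075),"w3":(B(352,250),.075),"ink":((230,146),.075),"m1":((242,230),.01),"teal":((370,296),.075)}
for k,((u,v),z) in P.items(): print(k,ray(c,u,v,z).round(3))
s=dict(np.load("scene0.npz"))
print(blobs(s,lambda h,S,v:(h>103)&(h<116)&(S>180)&(v>90)))
```

```text
pivot(.188) [0.555 0.316 0.188]
plTL [0.584 0.394 0.174]
plTR [0.586 0.243 0.174]
plBL [0.524 0.39  0.174]
lock [0.56  0.266 0.174]
armhole [0.532 0.272 0.183]
pintop [0.555 0.368 0.209]
pinbase [0.548 0.362 0.174]
tip bar end [0.388 0.003 0.195]
hook3tip [0.316 0.075 0.2  ]
hook2tip [0.371 0.182 0.2  ]
hook1tip [0.428 0.289 0.2  ]
single [0.396 0.281 0.075]
singleH [0.449 0.279 0.06 ]
red [0.329 0.15  0.075]
redH [0.37  0.117 0.05 ]
bA [ 0.522 -0.31   0.075]
bAH [ 0.476 -0.282  0.05 ]
bB [ 0.505 -0.377  0.075]
bBH [ 0.457 -0.345  0.05 ]
w1 [ 0.636 -0.341  0.075]
w2 [ 0.587 -0.292  0.075]
w3 [ 0.571 -0.357  0.075]
ink [0.67  0.013 0.075]
m1 [ 0.452 -0.016  0.01 ]
teal [ 0.274 -0.331  0.075]
[([128, 54, 55, 14, 356], [153.5, 60.0]), ([76, 56, 51, 11, 306], [102.0, 61.7]), ([189, 149, 16, 6, 72], [196.7, 151.7]), ([195, 154, 28, 34, 422], [207.3, 173.9]), ([193, 158, 17, 7, 84], [200.9, 161.2]), ([365, 247, 24, 15, 261], [377.2, 253.9]), ([365, 263, 25, 26, 260], [379.5, 277.1])]
```

>>> jog_arm([
  [[0, 0, -0.9], [0.256, -0.152, -0.12], 0],
  [[0, 0, -0.9], [0.256, -0.152, -0.12], 0],
  [[0, 0, -0.9], [0.256, -0.152, -0.12], 0],
  [[0, 0, -0.9], [0.256, -0.152, -0.12], 0],
  [[0, 0, -0.9], [0.256, -0.152, -0.12], 0],
  [[0, 0, -0.9], [0.256, -0.152, -0.12], 0],
  [[0, 0, -0.9], [0.256, -0.152, -0.12], 0],
  [[0, 0, -0.9], [0.256, -0.152, -0.12], 0],
], force=30)

```text
clock: 0.77
position: [0.4017, -0.3569, 0.3309]
ee_rot: [0.81, 0.586, 0.0, 0.001]
ft_force: [-0.1, -0.3, 1.1]
grip_width: -0.001
grasp_force: 0.0
```

```bash
cat >> h.py <<'E'
def rel(*wps):
    "wps: (x,y,z,psi_deg): chained tool-frame jogs, first from the measured pose (later ones assume reached)"
    from workcell import get_obs
    o=get_obs();p=np.array(o["position"]);Q=R.from_quat(o["ee_rot"])
    X=Q.as_matrix()[:,0];print("now",p.round(4),"psi",np.degrees(np.arctan2(X[1],X[0])).round(2),"q7",o["joint_pos"][6].round(2),"t",o["clock"],"F",o["ft_force"].round(1),"gw",round(o["grip_width"]*.0854,4))
    for w in wps:
        T=R.from_euler("z",w[3],degrees=True)*R.from_rotvec([np.pi,0,0])
        rv=(Q.inv()*T).as_rotvec();s=Q.inv().apply(np.array(w[:3])-p)
        print("turn",rv.round(3).tolist(),"shift",s.round(4).tolist(),"rows",round(max(np.linalg.norm(s)/.0417,np.linalg.norm(rv)/.125),1))
        p=np.array(w[:3]);Q=T
E
python3 -c "
from h import *
rel((.47,-.10,.33,90),(.404,.096,.33,90),(.404,.096,.165,90),(.532,.055,.165,90))"
```

```text
now [ 0.4017 -0.3569  0.3309] psi 71.72 q7 0.29 t 0.7667 F [-0.1 -0.3  1.1] gw -0.0001
turn [0.001, 0.0, -0.319] shift [0.2653, -0.0158, 0.0009] rows 6.4
turn [0.0, 0.0, 0.0] shift [0.196, -0.066, -0.0] rows 5.0
turn [0.0, 0.0, 0.0] shift [0.0, -0.0, 0.165] rows 4.0
turn [0.0, 0.0, 0.0] shift [-0.041, 0.128, 0.0] rows 3.2
```

>>> jog_arm([
  [[0, 0, -0.319], [0.265, -0.016, 0], 0],
  [[0, 0, -0.319], [0.265, -0.016, 0], 0],
  [[0, 0, -0.319], [0.265, -0.016, 0], 0],
  [[0, 0, -0.319], [0.265, -0.016, 0], 0],
  [[0, 0, -0.319], [0.265, -0.016, 0], 0],
  [[0, 0, -0.319], [0.265, -0.016, 0], 0],
  [[0, 0, -0.319], [0.265, -0.016, 0], 0],
  [[0, 0, -0.319], [0.265, -0.016, 0], 0],
])

```text
clock: 1.43
position: [0.4709, -0.0992, 0.3296]
ee_rot: [0.708, 0.706, 0.0, 0.0]
ft_force: [-0.1, 0.3, -0.7]
grip_width: 0.002
grasp_force: 0.0
```

>>> jog_arm([
  [[0, 0, 0], [0.196, -0.066, 0], 0],
  [[0, 0, 0], [0.196, -0.066, 0], 0],
  [[0, 0, 0], [0.196, -0.066, 0], 0],
  [[0, 0, 0], [0.196, -0.066, 0], 0],
  [[0, 0, 0], [0.196, -0.066, 0], 0],
  [[0, 0, 0], [0.196, -0.066, 0], 0],
])

```text
clock: 1.93
position: [0.404, 0.0994, 0.3299]
ee_rot: [0.708, 0.706, 0.0, 0.001]
ft_force: [0.2, 1.4, 0.3]
grip_width: 0.002
grasp_force: 0.0
```

>>> jog_arm([
  [[0, 0, 0], [0, 0, 0.04], 0],
  [[0, 0, 0], [0, 0, 0.08], 0],
  [[0, 0, 0], [0, 0, 0.12], 0],
  [[0, 0, 0], [0, 0, 0.15], 0],
  [[0, 0, 0], [0, 0, 0.165], 0],
  [[0, 0, 0], [0, 0, 0.165], 0],
])

```text
clock: 2.43
position: [0.4041, 0.0912, 0.1612]
ee_rot: [0.711, 0.703, -0.002, -0.002]
ft_force: [0.4, 0.7, -0.3]
grip_width: 0.0
grasp_force: 0.0
```

>>> jog_arm([
  [[0, 0, 0], [-0.004, 0.014, 0], 0],
  [[0, 0, 0], [-0.009, 0.028, 0], 0],
  [[0, 0, 0], [-0.013, 0.042, 0], 0],
  [[0, 0, 0], [-0.018, 0.056, 0], 0],
  [[0, 0, 0], [-0.022, 0.07, 0], 0],
  [[0, 0, 0], [-0.027, 0.084, 0], 0],
  [[0, 0, 0], [-0.031, 0.098, 0], 0],
  [[0, 0, 0], [-0.036, 0.112, 0], 0],
])

```text
clock: 3.1
position: [0.519, 0.0546, 0.1656]
ee_rot: [0.711, 0.703, 0.0, 0.0]
ft_force: [-1.3, 1.7, 0.6]
grip_width: 0.003
grasp_force: 1.0
```

>>> jog_arm([
  [[0, 0, 0], [-0.002, 0.006, 0], 0],
  [[0, 0, 0], [-0.003, 0.01, 0], 0],
  [[0, 0, 0], [-0.004, 0.013, 0], 0],
  [[0, 0, 0], [-0.005, 0.016, 0], 0],
  [[0, 0, 0], [-0.005, 0.016, 0], 0],
])

```text
clock: 3.52
position: [0.534, 0.0498, 0.1646]
ee_rot: [0.711, 0.703, 0.0, 0.0]
ft_force: [-0.1, 0.1, 0.1]
grip_width: 0.003
grasp_force: 0.0
```

>>> jog_arm([
  [[0, 0, 0], [0, 0.003, 0], 0],
  [[0, 0, 0], [0, 0.006, 0], 0],
  [[0, 0, 0], [0, 0.008, 0], 0],
  [[0, 0, 0], [0, 0.008, 0], 0],
])

```text
clock: 3.85
position: [0.5415, 0.0497, 0.1644]
ee_rot: [0.711, 0.703, -0.001, -0.0]
ft_force: [-4.5, -1.7, 4.1]
grip_width: -0.003
grasp_force: 2.8
```

Run:
```python
from h import *
from workcell import *
c=camera("top");np.savez("top1.npz",**c);im=c["img"][:,:,::-1]
cv2.imwrite("pics/c.png",cv2.resize(im[145:295,55:255],None,fx=4,fy=4,interpolation=cv2.INTER_CUBIC))
rel()
```

```text
now [0.5415 0.0497 0.1644] psi 89.37 q7 -0.34 t 3.9 F [-4.7 -1.6  2.3] gw -0.0004
```

View pics/c.png

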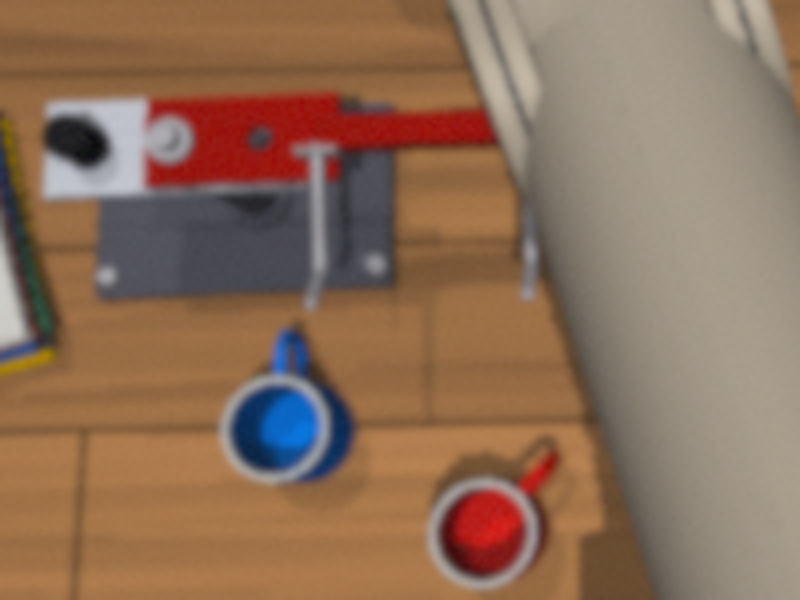

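>>> jog_arm([
  [[0, 0, 0], [0, 0.003, 0], 0],
  [[0, 0, 0], [0, 0.005, 0], 0],
  [[0, 0, 0], [0, 0.005, 0], 0],
])

```text
clock: 4.15
position: [0.5423, 0.0496, 0.1641]
ee_rot: [0.711, 0.703, -0.005, -0.003]
ft_force: [-29.6, -4.1, 19.8]
grip_width: -0.004
grasp_force: 17.4
```

>>> jog_arm([
  [[0, 0, 0], [0, -0.03, 0], 0],
  [[0, 0, 0], [0, -0.03, -0.04], 0],
  [[0, 0, 0], [0, -0.03, -0.08], 0],
  [[0, 0, 0], [0, -0.03, -0.12], 0],
  [[0, 0, 0], [0, -0.03, -0.14], 0.06],
  [[0, 0, 0], [0, -0.03, -0.14], 0.06],
])

```text
clock: 4.65
position: [0.5189, 0.0509, 0.3095]
ee_rot: [0.711, 0.703, 0.003, 0.003]
ft_force: [0.2, -0.0, 0.2]
grip_width: 0.275
grasp_force: 0.0
```

Run:
```python
from h import *
rel((.553,.363,.305,90))
```

```text
now [0.5189 0.0509 0.3095] psi 89.38 q7 -0.27 t 4.65 F [ 0.2 -0.   0.2] gw 0.0235
turn [0.008, 0.0, -0.011] shift [0.3125, 0.0307, 0.0047] rows 7.5
```

Arm hit its stop (30 N). Next I'll go above the pin.

>>> jog_arm([
  [[0.005, 0, -0.011], [0.312, 0.031, 0.005], 0.06],
  [[0.005, 0, -0.011], [0.312, 0.031, 0.005], 0.06],
  [[0.005, 0, -0.011], [0.312, 0.031, 0.005], 0.06],
  [[0.005, 0, -0.011], [0.312, 0.031, 0.005], 0.06],
  [[0.005, 0, -0.011], [0.312, 0.031, 0.005], 0.06],
  [[0.005, 0, -0.011], [0.312, 0.031, 0.005], 0.06],
  [[0.005, 0, -0.011], [0.312, 0.031, 0.005], 0.06],
  [[0.005, 0, -0.011], [0.312, 0.031, 0.005], 0.06],
])

```text
clock: 5.32
position: [0.5497, 0.3668, 0.2977]
ee_rot: [0.706, 0.709, -0.002, -0.003]
ft_force: [-0.3, 0.1, 0.6]
grip_width: 0.705
grasp_force: 0.0
```

>>> jog_arm([
  [[0, 0, 0], [0, 0, 0], 0.06],
  [[0, 0, 0], [0, 0, 0], 0.06],
])

```text
clock: 5.48
position: [0.5504, 0.3637, 0.2981]
ee_rot: [0.706, 0.708, -0.002, -0.002]
ft_force: [-0.2, -0.6, -0.4]
grip_width: 0.704
grasp_force: 0.0
```

Run:
```python
from h import *
from workcell import *
for n in ["wrist","top"]:
    c=camera(n);np.savez(n+"2.npz",**c)
    if n=="wrist":
        cv2.imwrite("pics/d.png",c["img"][:,:,::-1]);print(c["extrinsics"].round(3).tolist())
        print([ (n,proj(c,p).round(0)) for n,p in dict(pivot=(.555,.316,.188),lock=(.556,.266,.183),pin=(.555,.366,.209)).items()])
rel()
```

```text
[[1.0, 0.006, -0.007, 0.551], [0.003, -0.953, -0.304, 0.442], [-0.008, 0.304, -0.953, 0.464], [0.0, 0.0, 0.0, 1.0]]
[('pivot', array([258., 232.])), ('lock', array([259., 278.])), ('pin', array([259., 186.]))]
now [0.5517 0.361  0.299 ] psi 89.95 q7 -0.88 t 5.5833 F [-0.5 -0.6  0.9] gw 0.0597
```

View pics/d.png

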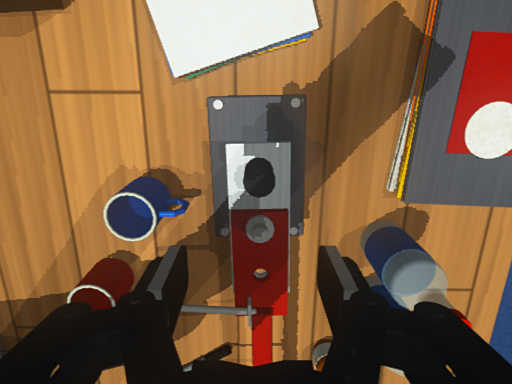

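The wrist view shows the pin head centred at (259,177), the pivot screw at (260,229) and the aligned arm hole at (260,273). The jaws straddle the pin line.

Run:
```python
from h import *
c=dict(np.load("wrist2.npz"))
h=cv2.cvtColor(c["img"],cv2.COLOR_RGB2HSV).astype(int)
red=((h[...,0]<6)|(h[...,0]>174))&(h[...,1]>150)
sub=~red[262:286,245:276]; n,l,s,ce=cv2.connectedComponentsWithStats(sub.astype(np.uint8)); print(s.tolist(),ce.round(1).tolist())
m=(h[140:205,235:285,2]<60).astype(np.uint8); n,l,s,ce=cv2.connectedComponentsWithStats(m); print([(a.tolist(),b.round(1)) for a,b in zip(s,ce) if a[4]>50])
print("hole",ray(c,260.5,273,.183).round(4),"pivot",ray(c,259.5,229,.188).round(4))
t=dict(np.load("top2.npz"));A=lambda u,v:(55+u/4,145+v/4)
t1=dict(np.load("top1.npz"));print("armhole top",ray(t1,*A(260,137),.183).round(4),"piv",ray(t1,*A(170,140),.188).round(4))
for z in (.174,.209):print("pin ax",ray(c,259,177,z).round(4), proj(c,(.555,.366,z)).round(1))
```

```text
[[0, 0, 31, 24, 630], [8, 6, 15, 10, 114]] [[15.0, 11.7], [15.0, 10.6]]
[([0, 0, 50, 65, 2243], array([24.7, 29.8])), ([9, 18, 31, 40, 989], array([23.8, 37.5]))]
hole [0.5574 0.2717 0.183 ] pivot [0.5559 0.3194 0.188 ]
armhole top [0.5574 0.2667 0.183 ] piv [0.5552 0.3161 0.188 ]
pin ax [0.5552 0.3637 0.174 ] [258.8 174.5]
pin ax [0.5547 0.3731 0.209 ] [259.3 185.7]
```

>>> jog_arm([
  [[0, 0, 0], [0.005, 0.003, 0.04], 0.06],
  [[0, 0, 0], [0.005, 0.003, 0.08], 0.06],
  [[0, 0, 0], [0.005, 0.003, 0.1], 0.06],
  [[0, 0, 0], [0.005, 0.003, 0.118], 0.06],
  [[0, 0, 0], [0.005, 0.003, 0.118], 0.06],
  [[0, 0, 0], [0.005, 0.003, 0.118], 0.06],
  [[0, 0, 0], [0.005, 0.003, 0.118], 0.06],
])

```text
clock: 6.17
position: [0.5546, 0.3663, 0.1832]
ee_rot: [0.708, 0.707, -0.001, -0.001]
ft_force: [0.6, 0.7, 0.5]
grip_width: 0.696
grasp_force: 0.0
```

Run:
```python
from h import *
rel((.555,.367,.18,90))
```

```text
now [0.5546 0.3663 0.1832] psi 89.92 q7 -0.92 t 6.1667 F [0.6 0.7 0.5] gw 0.0594
turn [-0.003, -0.001, -0.001] shift [0.0007, 0.0004, 0.0032] rows 0.1
```

Close on the head, then lift.

>>> jog_arm([
  [[0, 0, 0], [0, 0, 0.002], 0.0],
  [[0, 0, 0], [0, 0, 0.002], 0.0],
  [[0, 0, 0], [0, 0, 0.002], 0.0],
  [[0, 0, 0], [0, 0, 0.002], 0.0],
  [[0, 0, 0], [0, 0, 0.002], 0.0],
  [[0, 0, 0], [0, 0, 0.002], 0.0],
  [[0, 0, 0], [0, 0, 0.002], 0.0],
  [[0, 0, 0], [0, 0, 0.002], 0.0],
], force=40)

```text
clock: 6.83
position: [0.5541, 0.3671, 0.1804]
ee_rot: [0.707, 0.707, -0.001, -0.002]
ft_force: [0.2, -1.1, 5.8]
grip_width: 0.276
grasp_force: 39.1
```

>>> jog_arm([
  [[0, 0, 0], [0, 0, -0.015], 0.0],
  [[0, 0, 0], [0, 0, -0.03], 0.0],
  [[0, 0, 0], [0, 0, -0.05], 0.0],
  [[0, 0, 0], [0, 0, -0.07], 0.0],
  [[0, 0, 0], [0, 0, -0.085], 0.0],
  [[0, 0, 0], [0, 0, -0.085], 0.0],
  [[0, 0, 0], [0, 0, -0.085], 0.0],
])

```text
clock: 7.42
position: [0.5541, 0.3671, 0.2645]
ee_rot: [0.707, 0.707, -0.001, -0.002]
ft_force: [0.8, -0.2, 0.1]
grip_width: 0.277
grasp_force: 39.3
```

Run:
```python
from h import *
from workcell import *
c=camera("wrist");np.savez("wrist3.npz",**c)
cv2.imwrite("pics/e.png",c["img"][:,:,::-1])
rel()
```

```text
now [0.5539 0.3667 0.2635] psi 90.01 q7 -0.9 t 7.4667 F [-0.2  0.6 -1.2] gw 0.0233
```

View pics/e.png

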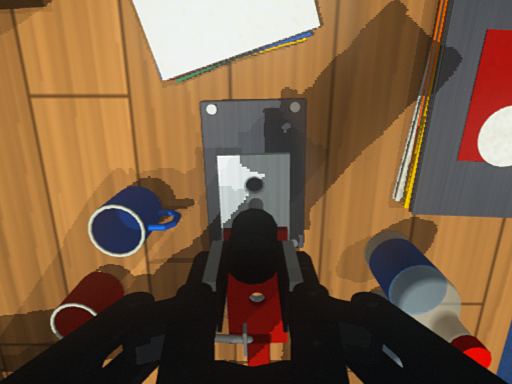

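The wrist view shows the pin upright in the jaws at (253,245), the empty parking hole at (254,184) and the arm hole at (257,296).

Run:
```python
from h import *
c=dict(np.load("wrist3.npz"))
h=cv2.cvtColor(c["img"],cv2.COLOR_RGB2HSV).astype(int)
m=(h[170:197,240:270,2]<75).astype(np.uint8);n,l,s,ce=cv2.connectedComponentsWithStats(m);print(s[1:].tolist(),(ce[1:]+[240,170]).round(1).tolist())
red=((h[...,0]<8)|(h[...,0]>172))&(h[...,1]>130)
n,l,s,ce=cv2.connectedComponentsWithStats((~red[284:312,243:272]).astype(np.uint8));print(s[1:].tolist(),(ce[1:]+[243,284]).round(1).tolist())
a=ray(c,254.3,184,.174);b=ray(c,257.5,296.5,.183);print(a,b,b-a)
```

```text
[[6, 8, 17, 14, 185]] [[254.0, 184.4]]
[[6, 8, 16, 10, 117]] [[256.8, 296.7]]
[0.55492107 0.37041209 0.174     ] [0.55790403 0.27260765 0.183     ] [ 0.00298296 -0.09780444  0.009     ]
```

>>> jog_arm([
  [[0, 0, 0], [-0.03, 0.001, 0], 0],
  [[0, 0, 0], [-0.06, 0.002, 0], 0],
  [[0, 0, 0], [-0.09, 0.003, 0], 0],
  [[0, 0, 0], [-0.1, 0.003, 0], 0],
  [[0, 0, 0], [-0.1, 0.003, 0], 0],
  [[0, 0, 0], [-0.1, 0.003, 0.01], 0],
  [[0, 0, 0], [-0.1, 0.003, 0.02], 0],
  [[0, 0, 0], [-0.1, 0.003, 0.025], 0],
])

```text
clock: 8.13
position: [0.5558, 0.2678, 0.2368]
ee_rot: [0.706, 0.708, -0.003, -0.002]
ft_force: [-0.3, -0.7, -1.0]
grip_width: 0.278
grasp_force: 39.4
```

>>> jog_arm([
  [[0, 0, 0], [0, 0, 0.005], 0],
  [[0, 0, 0], [0, 0, 0.01], 0],
  [[0, 0, 0], [0, 0, 0.014], 0],
  [[0, 0, 0], [0, 0, 0.018], 0],
  [[0, 0, 0], [0, 0, 0.018], 0],
])

```text
clock: 8.55
position: [0.5566, 0.2667, 0.2204]
ee_rot: [0.707, 0.707, -0.002, -0.002]
ft_force: [0.3, -0.2, -1.0]
grip_width: 0.271
grasp_force: 39.4
```

```bash
python3 -c "
from h import *
rel((.557,.267,.21,90))"
```

```text
now [0.5566 0.2667 0.2204] psi 90.01 q7 -0.76 t 8.55 F [ 0.3 -0.2 -1. ] gw 0.0231
turn [-0.006, 0.0, 0.0] shift [0.0003, 0.0005, 0.0104] rows 0.3
```

>>> jog_arm([
  [[0, 0, 0], [0, 0, 0.006], 0],
  [[0, 0, 0], [0, 0, 0.012], 0],
  [[0, 0, 0], [0, 0, 0.018], 0],
  [[0, 0, 0], [0, 0, 0.024], 0],
  [[0, 0, 0], [0, 0, 0.028], 0],
  [[0, 0, 0], [0, 0, 0.032], 0],
  [[0, 0, 0], [0, 0, 0.032], 0],
])

```text
clock: 9.13
position: [0.5568, 0.2669, 0.1895]
ee_rot: [0.707, 0.707, -0.002, -0.002]
ft_force: [-0.6, 0.1, 0.2]
grip_width: 0.27
grasp_force: 39.5
```

>>> jog_arm([
  [[0, 0, 0], [0, 0, 0.001], 0],
  [[0, 0, 0], [0, 0, 0.002], 0],
  [[0, 0, 0], [0, 0, 0.002], 0],
])

```text
clock: 9.38
position: [0.5571, 0.2672, 0.1892]
ee_rot: [0.707, 0.707, -0.001, -0.001]
ft_force: [-3.1, -2.8, 13.4]
grip_width: 0.273
grasp_force: 40.7
```

>>> jog_arm([
  [[0, 0, 0], [0, 0, 0], 0.06],
  [[0, 0, 0], [0, 0, 0], 0.06],
  [[0, 0, 0], [0, 0, 0], 0.06],
  [[0, 0, 0], [0, 0, 0], 0.06],
  [[0, 0, 0], [0, 0, -0.03], 0.06],
  [[0, 0, 0], [0, 0, -0.07], 0.06],
  [[0, 0, 0], [0, 0, -0.11], 0.06],
  [[0, 0, 0], [0, 0, -0.12], 0.06],
])

```text
clock: 10.05
position: [0.5583, 0.2681, 0.3136]
ee_rot: [0.707, 0.707, 0.002, -0.001]
ft_force: [0.5, 1.5, 0.2]
grip_width: 0.707
grasp_force: 0.0
```

Run:
```python
from h import *
from workcell import *
s=camera("scene");c=camera("wrist")
a=cv2.resize(s["img"][220:300,290:410],None,fx=3.2,fy=3.2,interpolation=cv2.INTER_CUBIC)
im=np.zeros((384,900,3),np.uint8);im[:384,:512]=c["img"];im[:256,512:896]=a[:,:384]
cv2.imwrite("pics/f.png",cv2.resize(im[:,:,::-1],(800,341)))
np.savez("wrist4.npz",**c);rel()
```

```text
now [0.558  0.2678 0.3101] psi 90.01 q7 -0.73 t 10.15 F [-0.2  0.1 -0. ] gw 0.0602
```

View pics/f.png

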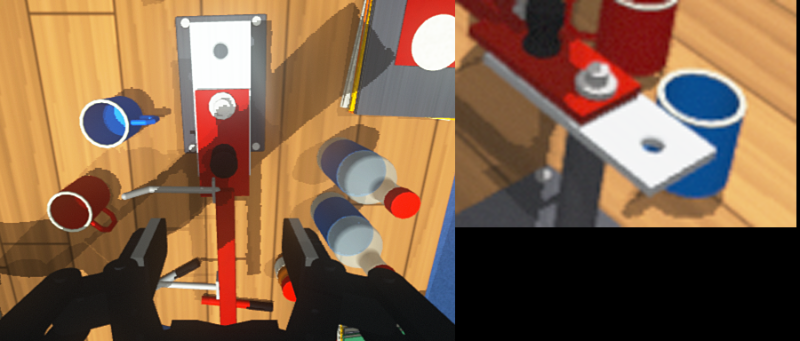

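The left part shows the pin head seated on the arm root at (224,160), the parking hole empty at (221,50) and the blue single at (108,123) with its handle towards the rack. The scene crop agrees.

>>> jog_arm([
  [[0, 0, 0.95], [0.044, -0.162, 0], 0.04],
  [[0, 0, 0.95], [0.044, -0.162, 0], 0.04],
  [[0, 0, 0.95], [0.044, -0.162, 0], 0.04],
  [[0, 0, 0.95], [0.044, -0.162, 0], 0.04],
  [[0, 0, 0.95], [0.044, -0.162, 0], 0.04],
  [[0, 0, 0.95], [0.044, -0.162, 0], 0.04],
  [[0, 0, 0.95], [0.044, -0.162, 0], 0.04],
  [[0, 0, 0.95], [0.044, -0.162, 0], 0.04],
])

```text
clock: 10.82
position: [0.395, 0.3102, 0.307]
ee_rot: [0.953, 0.302, -0.003, -0.0]
ft_force: [0.1, 0.5, -0.4]
grip_width: 0.467
grasp_force: 0.0
```

>>> jog_arm([
  [[0, 0, 0.62], [0, 0, 0], 0.04],
  [[0, 0, 0.62], [0, 0, 0], 0.04],
  [[0, 0, 0.62], [0, 0, 0], 0.04],
  [[0, 0, 0.62], [0, 0, 0], 0.04],
  [[0, 0, 0.62], [0, 0, 0], 0.04],
  [[0, 0, 0.62], [0, 0, 0.0], 0.04],
  [[0, 0, 0.62], [0, 0, 0.0], 0.04],
])

```text
clock: 11.4
position: [0.3951, 0.3104, 0.3072]
ee_rot: [1.0, 0.002, -0.003, 0.0]
ft_force: [0.3, -0.2, 0.6]
grip_width: 0.473
grasp_force: 0.0
```

Run:
```python
from h import *
from workcell import *
import os
rel()
t=camera("top");c=camera("wrist")
np.savez("top5.npz",**t);np.savez("wrist5.npz",**c)
a=cv2.resize(t["img"][145:295,55:255],(512,384),interpolation=cv2.INTER_CUBIC)
cv2.imwrite("pics/g.png",cv2.resize(np.hstack([c["img"],a])[:,:,::-1],(800,300)))
```

```text
now [0.3951 0.3104 0.3072] psi 0.26 q7 -2.37 t 11.4 F [ 0.3 -0.2  0.6] gw 0.0404
```

View pics/g.png

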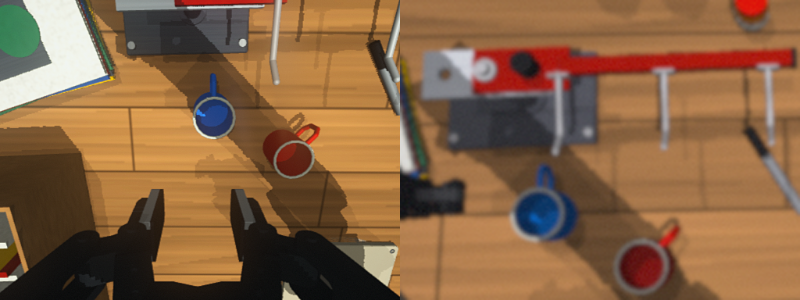

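Left (wrist): the blue single's rim is at (214,117) with its handle straight up, and red is at (293,158). Right (top): the blue rim is at (541,214), the pin is on the arm at (524,64), and the hook tips are at (557,152), (664,147) and (770,142).

Run:
```python
from h import *
t=dict(np.load("top5.npz"));c=dict(np.load("wrist5.npz"))
T=lambda u,v:(55+(u-400)/2,145+v/2); W=lambda u,v:(u*1.28,v*1.28)
for n,u,v,z in [("tip1",557,152,.2),("tip2",664,147,.2),("tip3",770,142,.2),("root1",557,72,.19),("root2",664,68,.19),("root3",768,66,.19),("mug",541,214,.075),("pinhd",524,60,.218)]: print(n,ray(t,*T(u,v),z).round(4))
print("mugW",ray(c,*W(214,117),.075).round(4),"handle out W",ray(c,*W(212,76),.06).round(4),"tip1W",ray(c,*W(276,82),.2).round(4))
# blue-mug silhouette
for k,cc in(("t",t),("w",c)):
    for s,ce in blobs(cc,lambda h,S,v:(h>103)&(h<118)&(S>150)&(v>60),60): print(k,s,ce)
```

```text
tip1 [0.4577 0.228  0.2   ]
tip2 [0.4612 0.1098 0.2   ]
tip3 [ 0.4647 -0.0086  0.2   ]
root1 [0.5512 0.2338 0.19  ]
root2 [0.5541 0.1118 0.19  ]
root3 [ 0.5547 -0.008   0.19  ]
mug [0.3958 0.2781 0.075 ]
pinhd [0.5589 0.2631 0.218 ]
mugW [0.3973 0.2847 0.075 ] handle out W [0.4571 0.2884 0.06  ] tip1W [0.4575 0.2313 0.2   ]
t [149, 123, 18, 14, 121] [158.6, 131.2]
t [181, 126, 19, 12, 103] [191.5, 132.8]
t [345, 190, 18, 18, 259] [353.3, 198.1]
t [335, 194, 18, 28, 205] [340.9, 209.4]
t [370, 196, 18, 18, 256] [378.5, 204.1]
t [360, 208, 17, 20, 176] [366.5, 218.4]
t [114, 242, 20, 20, 321] [123.6, 251.6]
t [134, 243, 9, 20, 75] [138.6, 253.3]
w [251, 94, 37, 40, 324] [270.0, 114.0]
w [251, 128, 41, 34, 1028] [272.6, 144.4]
```

>>> jog_arm([
  [[0, 0, 0], [0.001, 0, 0.04], 0.04],
  [[0, 0, 0], [0.001, 0, 0.08], 0.04],
  [[0, 0, 0], [0.001, 0, 0.12], 0.04],
  [[0, 0, 0], [0.001, 0, 0.16], 0.04],
  [[0, 0, 0], [0.001, 0, 0.2], 0.04],
  [[0, 0, 0], [0.001, 0, 0.235], 0.04],
  [[0, 0, 0], [0.001, 0, 0.26], 0.04],
  [[0, 0, 0], [0.001, 0, 0.272], 0.04],
])

```text
clock: 12.17
position: [0.3932, 0.3093, 0.0327]
ee_rot: [1.0, 0.002, -0.005, 0.001]
ft_force: [0.3, -0.2, -0.3]
grip_width: 0.466
grasp_force: 0.0
```

>>> jog_arm([
  [[0, 0, 0], [0, 0, 0.002], 0.04],
  [[0, 0, 0], [0, 0, 0.002], 0.02],
  [[0, 0, 0], [0, 0, 0.002], 0.0],
  [[0, 0, 0], [0, 0, 0.002], 0.0],
  [[0, 0, 0], [0, 0, 0.002], 0.0],
  [[0, 0, 0], [0, 0, 0.002], 0.0],
  [[0, 0, 0], [0, 0, 0.002], 0.0],
], force=30)

```text
clock: 12.75
position: [0.3959, 0.3119, 0.0356]
ee_rot: [1.0, 0.0, -0.001, -0.001]
ft_force: [1.6, 2.5, 7.0]
grip_width: 0.041
grasp_force: 29.1
```

>>> jog_arm([
  [[0, 0, 0], [0, 0, -0.015], 0],
  [[0, 0, 0], [0, 0, -0.04], 0],
  [[0, 0, 0], [0, 0, -0.08], 0],
  [[0, 0, 0], [0, 0, -0.12], 0],
  [[0, 0, 0], [-0.02, 0, -0.15], 0],
  [[0, 0, 0], [-0.026, 0, -0.152], 0],
  [[0, 0, 0], [-0.026, 0, -0.152], 0],
], force=40)

```text
clock: 13.33
position: [0.3691, 0.3114, 0.1879]
ee_rot: [1.0, 0.001, -0.001, -0.0]
ft_force: [-0.0, -0.5, -2.1]
grip_width: 0.04
grasp_force: 38.9
```

>>> jog_arm([
  [[0, 0, -0.1], [0, 0, 0], 0],
  [[0, 0, -0.2], [0, 0, 0], 0],
  [[0, 0, -0.3], [0, 0, 0], 0],
  [[0, 0, -0.4], [0, 0, 0], 0],
  [[0, 0, -0.5], [0, 0, 0], 0],
  [[0, 0, -0.6], [0, 0, 0], 0],
  [[0, 0, -0.7], [0, 0, 0], 0],
  [[0, 0, -0.8], [0, 0, 0], 0],
])

```text
clock: 14.0
position: [0.3695, 0.3096, 0.1843]
ee_rot: [0.92, 0.392, -0.004, -0.001]
ft_force: [-0.6, -0.5, -1.9]
grip_width: 0.037
grasp_force: 38.9
```

>>> jog_arm([
  [[0, 0, -0.1], [0, 0, 0], 0],
  [[0, 0, -0.2], [0, 0, 0], 0],
  [[0, 0, -0.3], [0, 0, 0], 0],
  [[0, 0, -0.4], [0, 0, 0], 0],
  [[0, 0, -0.5], [0, 0, 0], 0],
  [[0, 0, -0.6], [0, 0, 0], 0],
  [[0, 0, -0.7], [0, 0, 0], 0],
  [[0, 0, -0.77], [0, 0, 0], 0],
])

```text
clock: 14.67
position: [0.3695, 0.3096, 0.1844]
ee_rot: [0.705, 0.709, -0.003, -0.002]
ft_force: [0.4, 0.6, -2.4]
grip_width: 0.037
grasp_force: 38.9
```

Run:
```python
from h import *
from workcell import *
rel((.372,.184,.187,90))
c=camera("wrist");t=camera("top");np.savez("wrist6.npz",**c);np.savez("top6.npz",**t)
a=cv2.resize(t["img"][145:295,55:255],(512,384),interpolation=cv2.INTER_CUBIC)
cv2.imwrite("pics/i.png",cv2.resize(np.hstack([c["img"],a])[:,:,::-1],(800,300)))
```

```text
now [0.3695 0.3096 0.1844] psi 90.28 q7 -0.87 t 14.6667 F [ 0.4  0.6 -2.4] gw 0.0032
turn [-0.007, 0.002, 0.005] shift [-0.1256, 0.0018, -0.0024] rows 3.0
```

View pics/i.png

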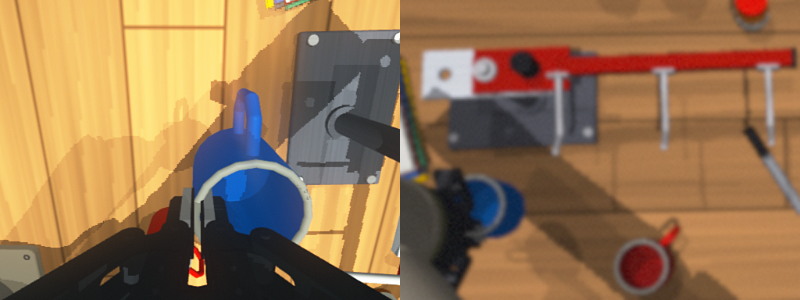

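The wrist view shows the single held upright by its wall at (200,210), handle pointing up the image (+y) at (248,110). The top view shows it beside the gripper at (490,205).

>>> jog_arm([
  [[-0.004, 0, 0.005], [-0.03, 0.002, -0.002], 0],
  [[-0.004, 0, 0.005], [-0.06, 0.002, -0.002], 0],
  [[-0.004, 0, 0.005], [-0.09, 0.002, -0.002], 0],
  [[-0.004, 0, 0.005], [-0.115, 0.002, -0.002], 0],
  [[-0.004, 0, 0.005], [-0.126, 0.002, -0.002], 0],
  [[-0.004, 0, 0.005], [-0.126, 0.002, -0.002], 0],
  [[-0.004, 0, 0.005], [-0.126, 0.002, -0.002], 0],
])

```text
clock: 15.35
position: [0.3716, 0.1842, 0.1877]
ee_rot: [0.71, 0.704, -0.001, -0.0]
ft_force: [0.1, 0.5, -1.7]
grip_width: 0.038
grasp_force: 40.7
```

Run:
```python
from h import *
from workcell import *
c=dict(np.load("wrist6.npz"))
W=lambda u,v:(u*1.28,v*1.28)
print("handle top outer",ray(c,*W(248,93),.21).round(4),"rim L/R/top/bot",[ray(c,*W(u,v),.224).round(3)[:2].tolist() for u,v in((193,205),(310,205),(253,158))])
rel((.446,.184,.187,90))
```

```text
handle top outer [0.3957 0.3747 0.21  ] rim L/R/top/bot [[0.367, 0.316], [0.43, 0.317], [0.398, 0.344]]
now [0.3716 0.1842 0.1877] psi 89.51 q7 -0.47 t 15.35 F [ 0.1  0.5 -1.7] gw 0.0032
turn [-0.002, 0.001, -0.009] shift [0.0005, 0.0744, 0.0006] rows 1.8
```

>>> jog_arm([
  [[0, 0, -0.009], [-0.001, 0.012, 0], 0],
  [[0, 0, -0.009], [-0.001, 0.024, 0], 0],
  [[0, 0, -0.009], [-0.001, 0.036, 0], 0],
  [[0, 0, -0.009], [-0.001, 0.048, 0], 0],
  [[0, 0, -0.009], [-0.001, 0.058, 0], 0],
  [[0, 0, -0.009], [-0.001, 0.068, 0], 0],
  [[0, 0, -0.009], [-0.001, 0.077, 0], 0],
  [[0, 0, -0.009], [-0.001, 0.077, 0], 0],
])

```text
clock: 16.02
position: [0.4497, 0.1841, 0.1876]
ee_rot: [0.706, 0.708, -0.0, -0.001]
ft_force: [0.1, -0.0, -1.6]
grip_width: 0.042
grasp_force: 40.7
```

>>> jog_arm([
  [[0, 0, 0], [0, 0, 0.005], 0],
  [[0, 0, 0], [0, 0, 0.01], 0],
  [[0, 0, 0], [0, 0, 0.014], 0],
  [[0, 0, 0], [0, 0, 0.018], 0],
  [[0, 0, 0], [0, 0, 0.021], 0],
  [[0, 0, 0], [0, 0, 0.021], 0],
])

```text
clock: 16.52
position: [0.4482, 0.1832, 0.1665]
ee_rot: [0.706, 0.709, -0.001, -0.0]
ft_force: [0.2, 0.4, -1.7]
grip_width: 0.036
grasp_force: 40.7
```

Run:
```python
from h import *
from workcell import *
rel()
c=camera("wrist");t=camera("top")
a=cv2.resize(t["img"][145:295,55:255],(512,384),interpolation=cv2.INTER_CUBIC)
cv2.imwrite("pics/j.png",cv2.resize(np.hstack([c["img"],a])[:,:,::-1],(800,300)))
```

```text
now [0.4482 0.1832 0.1665] psi 90.23 q7 -0.55 t 16.5167 F [ 0.2  0.4 -1.7] gw 0.0031
```

View pics/j.png

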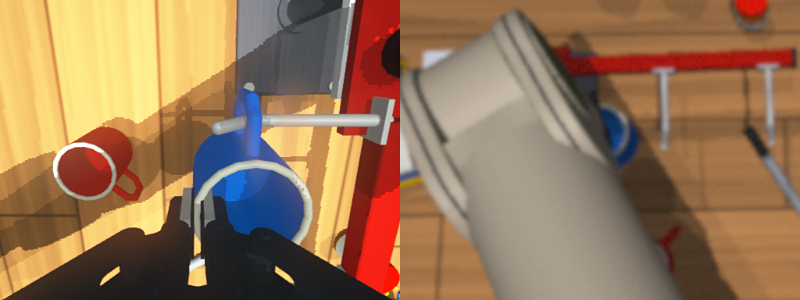

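The wrist view shows the hook-1 wire passing through the handle opening at (247,122), with the wire tip left of the handle at (217,127). Next: lower until it touches, release and rise.

>>> jog_arm([
  [[0, 0, 0], [0, 0, 0.002], 0],
  [[0, 0, 0], [0, 0, 0.004], 0],
  [[0, 0, 0], [0, 0, 0.006], 0],
  [[0, 0, 0], [0, 0, 0.006], 0],
])

```text
clock: 16.95
position: [0.4495, 0.1836, 0.1616]
ee_rot: [0.706, 0.708, 0.001, 0.0]
ft_force: [3.1, -0.0, 1.2]
grip_width: 0.039
grasp_force: 40.9
```

>>> jog_arm([
  [[0, 0, 0], [0, 0, 0], 0.012],
  [[0, 0, 0], [0, 0, 0], 0.024],
  [[0, 0, 0], [0, 0, 0], 0.03],
  [[0, 0, 0], [0, 0, -0.03], 0.03],
  [[0, 0, 0], [0, 0, -0.07], 0.03],
  [[0, 0, 0], [0, 0, -0.11], 0.03],
  [[0, 0, 0], [0, 0, -0.15], 0.03],
  [[0, 0, 0], [0, 0, -0.15], 0.03],
])

```text
clock: 17.62
position: [0.4508, 0.1848, 0.3184]
ee_rot: [0.706, 0.709, 0.004, 0.002]
ft_force: [-0.4, 0.6, 0.8]
grip_width: 0.354
grasp_force: 0.0
```

Run:
```python
from h import *
rel((.47,-.1,.32,90),(.505,-.28,.32,90))
```

```text
now [0.4508 0.1848 0.3184] psi 90.25 q7 -0.49 t 17.6167 F [-0.4  0.6  0.8] gw 0.0303
turn [0.008, -0.002, 0.004] shift [-0.2848, 0.018, -0.0021] rows 6.8
turn [0.0, 0.0, 0.0] shift [-0.18, 0.035, 0.0] rows 4.4
```

>>> jog_arm([
  [[0, 0, -0.3], [-0.285, 0.018, 0], 0.03],
  [[0, 0, -0.3], [-0.285, 0.018, 0], 0.03],
  [[0, 0, -0.3], [-0.285, 0.018, 0], 0.03],
  [[0, 0, -0.3], [-0.285, 0.018, 0], 0.03],
  [[0, 0, -0.3], [-0.285, 0.018, 0], 0.03],
  [[0, 0, -0.3], [-0.285, 0.018, 0], 0.03],
  [[0, 0, -0.3], [-0.285, 0.018, 0], 0.03],
  [[0, 0, -0.3], [-0.285, 0.018, 0], 0.03],
])

```text
clock: 18.28
position: [0.467, -0.1083, 0.3105]
ee_rot: [0.595, 0.804, -0.001, -0.001]
ft_force: [-0.2, 0.4, -0.8]
grip_width: 0.353
grasp_force: 0.0
```

Run:
```python
from h import *
from workcell import *
rel((.487,-.403,.25,146))
t=camera("top")
im=t["img"][:,:,::-1]
a=cv2.resize(im[145:295,55:255],(533,400),interpolation=cv2.INTER_CUBIC);b=cv2.resize(im[130:230,310:410],(400,400),interpolation=cv2.INTER_CUBIC)
cv2.imwrite("pics/k.png",cv2.resize(np.hstack([a,b]),(800,343)))
for s,ce in blobs(t,lambda h,S,v:(h>103)&(h<118)&(S>150)&(v>60),60): print(s,ce)
```

```text
now [ 0.467  -0.1083  0.3105] psi 106.99 q7 0.43 t 18.2833 F [-0.2  0.4 -0.8] gw 0.0302
turn [-0.003, -0.0, -0.681] shift [-0.2877, -0.0669, 0.0609] rows 7.2
[148, 123, 19, 14, 121] [158.2, 131.4]
[181, 126, 19, 12, 103] [191.6, 132.7]
[117, 201, 33, 27, 616] [132.4, 213.7]
[149, 205, 8, 22, 132] [152.6, 215.3]
```

View pics/k.png

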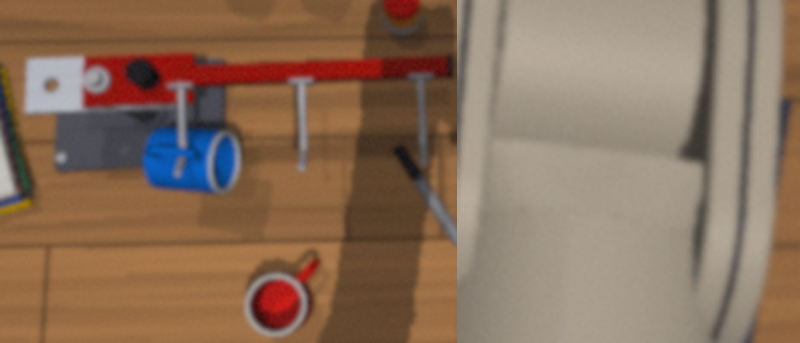

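Left: the single hangs on hook 1 at (185,160), tilted with its mouth towards -y, and the other hooks are free at (302,120) and (420,115). The pin is still in at (143,73). Now mug B (the outer cluster blue).

>>> jog_arm([
  [[0, 0, -0.681], [-0.288, -0.067, 0.061], 0.03],
  [[0, 0, -0.681], [-0.288, -0.067, 0.061], 0.03],
  [[0, 0, -0.681], [-0.288, -0.067, 0.061], 0.03],
  [[0, 0, -0.681], [-0.288, -0.067, 0.061], 0.03],
  [[0, 0, -0.681], [-0.288, -0.067, 0.061], 0.03],
  [[0, 0, -0.681], [-0.288, -0.067, 0.061], 0.03],
  [[0, 0, -0.681], [-0.288, -0.067, 0.061], 0.03],
  [[0, 0, -0.681], [-0.288, -0.067, 0.061], 0.03],
])

```text
clock: 19.0
position: [0.4876, -0.4024, 0.2471]
ee_rot: [0.292, 0.957, -0.001, -0.002]
ft_force: [-0.5, -0.8, -0.5]
grip_width: 0.355
grasp_force: 0.0
```

>>> jog_arm([
  [[0, 0, 0], [0, 0, 0], 0.03],
  [[0, 0, 0], [0, 0, 0], 0.03],
])

```text
clock: 19.17
position: [0.4901, -0.3964, 0.2492]
ee_rot: [0.289, 0.957, 0.001, -0.001]
ft_force: [-0.2, 1.2, 1.4]
grip_width: 0.35
grasp_force: 0.0
```

Run:
```python
from h import *
from workcell import *
rel((.487,-.403,.15,146),(.487,-.403,.035,146))
c=camera("wrist");np.savez("wrist7.npz",**c)
cv2.imwrite("pics/l.png",c["img"][:,:,::-1])
for n,p in dict(A=(.522,-.310,.075),B=(.505,-.377,.075),w3=(.571,-.357,.075)).items(): print(n,proj(c,p).round(0))
for s,ce in blobs(c,lambda h,S,v:(h>103)&(h<118)&(S>150)&(v>60),100): print(s,ce)
```

```text
now [ 0.4901 -0.3964  0.2492] psi 146.38 q7 1.5 t 19.1667 F [-0.2  1.2  1.4] gw 0.0299
turn [0.0, -0.003, 0.007] shift [-0.0014, -0.0073, 0.0992] rows 2.4
turn [0.0, 0.0, 0.0] shift [0.0, -0.0, 0.115] rows 2.8
A [340. 145.]
B [276. 167.]
w3 [324. 207.]
[301, 78, 46, 75, 1062] [324.8, 109.4]
[248, 100, 50, 56, 647] [271.3, 125.5]
[315, 117, 56, 55, 2269] [341.6, 143.5]
[252, 139, 54, 53, 2234] [278.7, 165.1]
```

View pics/l.png

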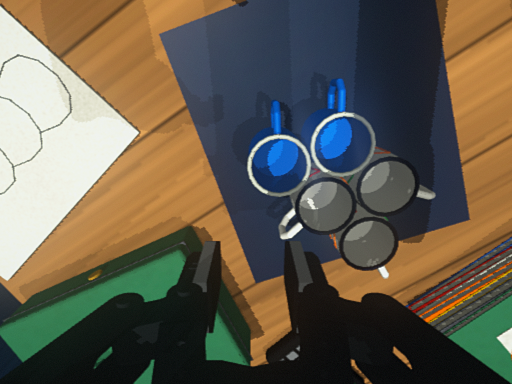

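The wrist view shows B's rim at (279,165) and A's rim at (343,144), both within 2 mm of prediction. Both handles point up the image (ψ≈146°), and the whites are at (325,204), (388,185) and (369,242). Descending on B's outer wall.

>>> jog_arm([
  [[0, 0, 0.005], [-0.001, -0.006, 0.04], 0.03],
  [[0, 0, 0.005], [-0.001, -0.006, 0.08], 0.03],
  [[0, 0, 0.005], [-0.001, -0.006, 0.12], 0.03],
  [[0, 0, 0.005], [-0.001, -0.006, 0.12], 0.03],
])

```text
clock: 19.55
position: [0.4846, -0.3979, 0.1229]
ee_rot: [0.29, 0.957, 0.002, -0.006]
ft_force: [-1.2, 0.8, -2.1]
grip_width: 0.35
grasp_force: 0.0
```

```bash
python3 -c "
from h import *
rel((.487,-.403,.035,146))"
```

```text
now [ 0.4846 -0.3979  0.1229] psi 146.28 q7 1.49 t 19.55 F [-1.2  0.8 -2.1] gw 0.0299
turn [0.001, -0.012, 0.005] shift [-0.0059, -0.003, 0.0879] rows 2.1
```

>>> jog_arm([
  [[0, 0, 0], [-0.001, -0.001, 0.03], 0.03],
  [[0, 0, 0], [-0.001, -0.001, 0.03], 0.03],
  [[0, 0, 0], [-0.001, -0.001, 0.03], 0.03],
  [[0, 0, 0], [-0.001, -0.001, 0.03], 0.03],
  [[0, 0, 0], [-0.001, -0.001, 0.03], 0.03],
])

```text
clock: 19.97
position: [0.4891, -0.4037, 0.1031]
ee_rot: [0.291, 0.957, -0.001, 0.001]
ft_force: [1.5, 0.2, 0.9]
grip_width: 0.351
grasp_force: 0.0
```

```bash
python3 -c "
from h import *
rel((.487,-.403,.035,146))"
```

```text
now [ 0.4891 -0.4037  0.1031] psi 146.17 q7 1.48 t 19.9667 F [1.5 0.2 0.9] gw 0.03
turn [-0.001, 0.003, 0.003] shift [0.0024, -0.0005, 0.068] rows 1.6
```

>>> jog_arm([
  [[0, 0, 0], [0.001, 0, 0.02], 0.03],
  [[0, 0, 0], [0.001, 0, 0.04], 0.03],
  [[0, 0, 0], [0.001, 0, 0.055], 0.03],
  [[0, 0, 0], [0.001, 0, 0.067], 0.03],
  [[0, 0, 0], [0.001, 0, 0.067], 0.03],
  [[0, 0, 0], [0.001, 0, 0.067], 0.03],
  [[0, 0, 0], [0.001, 0, 0.067], 0.03],
])

```text
clock: 20.55
position: [0.4878, -0.4033, 0.0348]
ee_rot: [0.291, 0.957, -0.001, 0.001]
ft_force: [0.6, -0.1, 0.2]
grip_width: 0.346
grasp_force: 0.0
```

>>> jog_arm([
  [[0, 0, 0], [0, 0, 0], 0.018],
  [[0, 0, 0], [0, 0, 0], 0.01],
  [[0, 0, 0], [0, 0, 0], 0.005],
  [[0, 0, 0], [0, 0, 0], 0.0],
  [[0, 0, 0], [0, 0, 0], 0.0],
  [[0, 0, 0], [0, 0, 0], 0.0],
  [[0, 0, 0], [0, 0, 0], 0.0],
], force=30)

```text
clock: 21.13
position: [0.4882, -0.4024, 0.0343]
ee_rot: [0.291, 0.957, -0.0, 0.001]
ft_force: [1.9, 3.2, 5.3]
grip_width: 0.046
grasp_force: 30.0
```

```bash
python3 -c "
from h import *
rel((.412,-.458,.0356,146))"
```

```text
now [ 0.4882 -0.4024  0.0343] psi 146.19 q7 1.46 t 21.1333 F [1.9 3.2 5.3] gw 0.0039
turn [0.0, 0.001, 0.003] shift [0.0324, -0.0885, -0.0014] rows 2.3
```

>>> jog_arm([
  [[0, 0, 0], [0.006, -0.009, 0], 0],
  [[0, 0, 0], [0.014, -0.019, 0], 0],
  [[0, 0, 0], [0.023, -0.031, 0], 0],
  [[0, 0, 0], [0.033, -0.045, 0], 0],
  [[0, 0, 0], [0.043, -0.059, 0], 0],
  [[0, 0, 0], [0.052, -0.071, 0], 0],
  [[0, 0, 0], [0.052, -0.071, 0], 0],
  [[0, 0, 0], [0.052, -0.071, 0], 0],
], force=40)

```text
clock: 21.8
position: [0.403, -0.434, 0.0344]
ee_rot: [0.292, 0.956, -0.001, -0.0]
ft_force: [-4.6, 1.5, 10.6]
grip_width: 0.043
grasp_force: 40.0
```

Run:
```python
from h import *
from workcell import *
rel((.41,-.43,.25,146),(.40,-.2,.25,90),(.40,.062,.25,90))
c=camera("wrist");np.savez("wrist8.npz",**c)
for s,ce in blobs(c,lambda h,S,v:(h>103)&(h<118)&(S>150)&(v>60),100): print(s,ce)
```

```text
now [ 0.403  -0.434   0.0344] psi 146.04 q7 1.6 t 21.8 F [-4.6  1.5 10.6] gw 0.0037
turn [-0.002, -0.0, 0.001] shift [-0.0035, 0.0068, -0.2156] rows 5.2
turn [0.0, -0.0, 0.977] shift [0.1369, 0.1851, 0.0] rows 7.8
turn [0.0, 0.0, 0.0] shift [0.262, -0.0, -0.0] rows 6.3
[248, 113, 131, 142, 6255] [301.2, 181.5]
[463, 213, 49, 113, 3728] [491.7, 264.9]
[271, 217, 120, 92, 7367] [335.6, 258.8]
```

>>> jog_arm([
  [[0, 0, 0], [0, 0, -0.02], 0],
  [[0, 0, 0], [0, 0, -0.06], 0],
  [[0, 0, 0], [0, 0, -0.1], 0],
  [[0, 0, 0], [0, 0, -0.14], 0],
  [[0, 0, 0], [0, 0, -0.18], 0],
  [[0, 0, 0], [0, 0, -0.215], 0],
  [[0, 0, 0], [0, 0, -0.215], 0],
])

```text
clock: 22.43
position: [0.4059, -0.4348, 0.2562]
ee_rot: [0.291, 0.957, -0.003, 0.004]
ft_force: [1.7, -0.1, -1.6]
grip_width: 0.037
grasp_force: 40.3
```

>>> jog_arm([
  [[0, 0, 0.11], [0.02, 0.025, 0], 0],
  [[0, 0, 0.22], [0.04, 0.05, 0], 0],
  [[0, 0, 0.33], [0.06, 0.075, 0], 0],
  [[0, 0, 0.44], [0.08, 0.1, 0], 0],
  [[0, 0, 0.55], [0.095, 0.125, 0], 0],
  [[0, 0, 0.66], [0.11, 0.15, 0], 0],
  [[0, 0, 0.77], [0.125, 0.17, 0], 0],
  [[0, 0, 0.88], [0.133, 0.185, 0], 0],
])

```text
clock: 23.1
position: [0.3962, -0.2029, 0.2479]
ee_rot: [0.672, 0.74, -0.001, -0.001]
ft_force: [0.4, 0.3, -1.3]
grip_width: 0.041
grasp_force: 40.4
```

Run:
```python
from h import *
from workcell import *
rel((.41,.064,.25,90))
```

```text
now [ 0.3962 -0.2029  0.2479] psi 95.49 q7 0.5 t 23.1 F [ 0.4  0.3 -1.3] gw 0.0035
turn [-0.002, 0.0, 0.096] shift [0.2643, 0.0393, -0.0023] rows 6.4
```

>>> jog_arm([
  [[0, 0, 0.096], [0.03, 0.005, 0], 0],
  [[0, 0, 0.096], [0.07, 0.012, 0], 0],
  [[0, 0, 0.096], [0.11, 0.02, 0], 0],
  [[0, 0, 0.096], [0.15, 0.028, 0], 0],
  [[0, 0, 0.096], [0.19, 0.034, 0], 0],
  [[0, 0, 0.096], [0.23, 0.039, 0], 0],
  [[0, 0, 0.096], [0.264, 0.039, 0], 0],
  [[0, 0, 0.096], [0.264, 0.039, 0], 0],
])

```text
clock: 23.77
position: [0.4083, 0.068, 0.2482]
ee_rot: [0.703, 0.711, -0.0, -0.0]
ft_force: [-0.0, -0.3, -2.0]
grip_width: 0.041
grasp_force: 40.4
```

>>> jog_arm([
  [[0, 0, 0], [0, 0, 0.02], 0],
  [[0, 0, 0], [0, 0, 0.04], 0],
  [[0, 0, 0], [0, 0, 0.055], 0],
  [[0, 0, 0], [0, 0, 0.062], 0],
  [[0, 0, 0], [0, 0, 0.062], 0],
  [[0, 0, 0], [0, 0, 0.062], 0],
])

```text
clock: 24.27
position: [0.4093, 0.0613, 0.1865]
ee_rot: [0.706, 0.708, -0.0, -0.0]
ft_force: [0.1, -0.5, -0.3]
grip_width: 0.041
grasp_force: 40.4
```

```bash
cat >> h.py <<'E'
def held(c):
    "handle blob above the held mug in the wrist view, and the wire's bright run, as numbers"
    hsv=cv2.cvtColor(c["img"],cv2.COLOR_RGB2HSV).astype(int);m=(hsv[...,0]>103)&(hsv[...,0]<120)&(hsv[...,1]>140)
    for v in range(105,185,8):
        x=np.where(m[v,200:420])[0]
        if len(x):print("row",v,"blue",x[0]+200,x[-1]+200,len(x))
E
python3 - <<'E'
from h import *
from workcell import *
rel((.4525,.0645,.186,90))
c=camera("wrist");np.savez("wrist9.npz",**c);held(c)
print("--old");held(dict(np.load("wrist6.npz")))
print(proj(c,(.4612,.11,.2)),proj(c,(.481,.11,.182)))
E
```

```text
now [0.4093 0.0613 0.1865] psi 90.21 q7 -0.15 t 24.2667 F [ 0.1 -0.5 -0.3] gw 0.0035
turn [-0.001, 0.0, 0.004] shift [0.0031, 0.0432, 0.0004] rows 1.0
row 121 blue 312 324 13
row 129 blue 312 327 16
row 137 blue 314 328 15
row 145 blue 316 329 14
row 153 blue 302 331 17
row 161 blue 299 330 23
row 169 blue 283 330 40
row 177 blue 269 334 51
--old
row 121 blue 317 328 12
row 129 blue 317 330 14
row 137 blue 318 332 15
row 145 blue 318 333 16
row 153 blue 318 334 17
row 161 blue 318 333 16
row 169 blue 286 333 38
row 177 blue 279 335 46
[366.57488348 152.90451341] [394.1369793  146.27974386]
```

>>> jog_arm([
  [[0, 0, 0], [0.003, 0.008, 0], 0],
  [[0, 0, 0], [0.003, 0.016, 0], 0],
  [[0, 0, 0], [0.003, 0.024, 0], 0],
  [[0, 0, 0], [0.003, 0.032, 0], 0],
  [[0, 0, 0], [0.003, 0.039, 0], 0],
  [[0, 0, 0], [0.003, 0.045, 0], 0],
  [[0, 0, 0], [0.003, 0.045, 0], 0],
  [[0, 0, 0], [0.003, 0.045, 0], 0],
])

```text
clock: 24.98
position: [0.4545, 0.0648, 0.1863]
ee_rot: [0.706, 0.709, -0.0, -0.001]
ft_force: [-0.1, 0.2, -1.8]
grip_width: 0.04
grasp_force: 40.4
```

>>> jog_arm([
  [[0, 0, 0], [0, 0, 0.005], 0],
  [[0, 0, 0], [0, 0, 0.01], 0],
  [[0, 0, 0], [0, 0, 0.014], 0],
  [[0, 0, 0], [0, 0, 0.018], 0],
  [[0, 0, 0], [0, 0, 0.022], 0],
  [[0, 0, 0], [0, 0, 0.025], 0],
  [[0, 0, 0], [0, 0, 0.025], 0],
])

```text
clock: 25.57
position: [0.4545, 0.0648, 0.1609]
ee_rot: [0.706, 0.709, -0.0, -0.0]
ft_force: [0.4, 0.6, -0.6]
grip_width: 0.038
grasp_force: 40.2
```

Run:
```python
from h import *
from workcell import *
rel()
c=camera("wrist");np.savez("wrist10.npz",**c);held(c)
cv2.imwrite("pics/m.png",cv2.resize(c["img"][80:300,180:512,::-1],None,fx=2,fy=2))
```

```text
now [0.4545 0.0648 0.1609] psi 90.23 q7 -0.26 t 25.5667 F [ 0.4  0.6 -0.6] gw 0.0032
row 121 blue 313 325 13
row 129 blue 312 327 16
row 137 blue 313 329 17
row 145 blue 300 330 27
row 153 blue 299 331 21
row 161 blue 315 331 17
row 169 blue 317 330 14
row 177 blue 285 335 42
```

View pics/m.png

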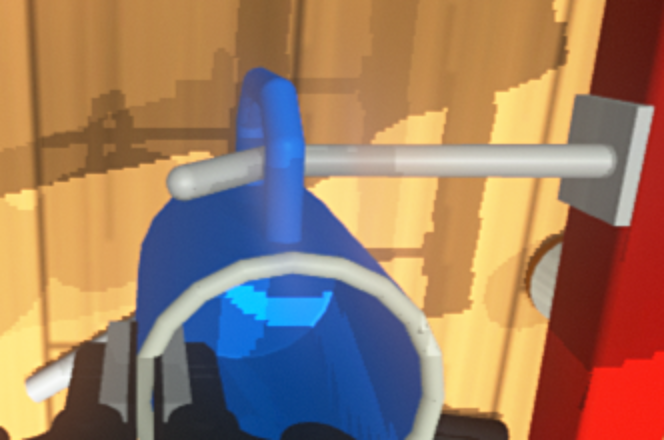

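The crop shows the hook-2 wire running through B's handle at (280,160), tip beyond it at (185,180). Next: release, rise and go to mug A.

>>> jog_arm([
  [[0, 0, 0], [0, 0, 0.001], 0],
  [[0, 0, 0], [0, 0, 0.001], 0.012],
  [[0, 0, 0], [0, 0, 0.001], 0.024],
  [[0, 0, 0], [0, 0, 0], 0.03],
  [[0, 0, 0], [0, 0, -0.03], 0.03],
  [[0, 0, 0], [0, 0, -0.07], 0.03],
  [[0, 0, 0], [0, 0, -0.11], 0.03],
  [[0, 0, 0], [0, 0, -0.15], 0.03],
])

```text
clock: 26.28
position: [0.4539, 0.0648, 0.3132]
ee_rot: [0.706, 0.709, -0.0, -0.0]
ft_force: [1.4, -0.8, -0.4]
grip_width: 0.348
grasp_force: 0.0
```

>>> jog_arm([
  [[0, 0, -0.1], [-0.03, 0.002, 0], 0.03],
  [[0, 0, -0.2], [-0.07, 0.005, 0], 0.03],
  [[0, 0, -0.3], [-0.11, 0.01, 0], 0.03],
  [[0, 0, -0.4], [-0.15, 0.014, 0], 0.03],
  [[0, 0, -0.5], [-0.19, 0.018, 0], 0.03],
  [[0, 0, -0.6], [-0.23, 0.022, 0], 0.03],
  [[0, 0, -0.7], [-0.26, 0.026, 0], 0.03],
  [[0, 0, -0.8], [-0.28, 0.03, 0], 0.03],
])

```text
clock: 26.95
position: [0.4849, -0.2193, 0.3108]
ee_rot: [0.374, 0.928, -0.001, -0.001]
ft_force: [0.3, 0.7, -0.1]
grip_width: 0.355
grasp_force: 0.0
```

Run:
```python
from h import *
from workcell import *
rel((.505,-.335,.2,146))
c=camera("top");np.savez("top11.npz",**c)
for s,ce in blobs(c,lambda h,S,v:(h>103)&(h<118)&(S>150)&(v>60),60): print(s,ce)
```

```text
now [ 0.4849 -0.2193  0.3108] psi 136.11 q7 1.09 t 26.95 F [ 0.3  0.7 -0.1] gw 0.0303
turn [-0.001, -0.001, -0.173] shift [-0.0949, -0.0693, 0.1108] rows 3.9
[148, 123, 19, 14, 123] [158.3, 131.3]
[181, 126, 19, 12, 106] [191.4, 132.8]
[345, 189, 14, 19, 181] [350.9, 197.6]
[334, 194, 19, 28, 210] [340.8, 209.3]
[175, 198, 32, 30, 541] [189.4, 214.5]
[203, 198, 10, 20, 139] [207.5, 207.8]
[122, 201, 32, 28, 368] [138.9, 216.5]
[149, 201, 18, 21, 284] [157.7, 210.8]
```

>>> jog_arm([
  [[0, 0, -0.1], [-0.03, -0.02, 0.03], 0.03],
  [[0, 0, -0.173], [-0.06, -0.045, 0.065], 0.03],
  [[0, 0, -0.173], [-0.085, -0.062, 0.1], 0.03],
  [[0, 0, -0.173], [-0.095, -0.069, 0.111], 0.03],
  [[0, 0, -0.173], [-0.095, -0.069, 0.111], 0.03],
  [[0, 0, -0.173], [-0.095, -0.069, 0.111], 0.03],
  [[0, 0, -0.173], [-0.095, -0.069, 0.111], 0.03],
])

```text
clock: 27.58
position: [0.5066, -0.3299, 0.2008]
ee_rot: [0.292, 0.956, 0.0, -0.0]
ft_force: [0.7, 1.3, 0.6]
grip_width: 0.351
grasp_force: 0.0
```

Run:
```python
from h import *
from workcell import *
rel((.505,-.335,.1,146))
c=camera("wrist");np.savez("wrist11.npz",**c)
print(proj(c,(.522,-.310,.075)).round(0))
for s,ce in blobs(c,lambda h,S,v:(h>103)&(h<118)&(S>150)&(v>60),100): print(s,ce)
```

```text
now [ 0.5066 -0.3299  0.2008] psi 146.01 q7 1.35 t 27.5833 F [0.7 1.3 0.6] gw 0.03
turn [0.0, -0.0, 0.0] shift [-0.0016, -0.0052, 0.1008] rows 2.4
[280. 179.]
[247, 102, 57, 65, 655] [271.2, 135.7]
[252, 149, 59, 59, 1859] [278.4, 183.9]
[439, 252, 73, 48, 108] [475.5, 275.6]
```

>>> jog_arm([
  [[0, 0, 0], [-0.001, -0.004, 0.04], 0.03],
  [[0, 0, 0], [-0.001, -0.004, 0.08], 0.03],
  [[0, 0, 0], [-0.001, -0.004, 0.098], 0.03],
  [[0, 0, 0], [-0.001, -0.004, 0.098], 0.03],
  [[0, 0, 0], [-0.001, -0.004, 0.098], 0.03],
  [[0, 0, 0], [-0.001, -0.004, 0.098], 0.03],
])

```text
clock: 28.13
position: [0.5062, -0.3347, 0.1051]
ee_rot: [0.292, 0.956, -0.001, 0.001]
ft_force: [-0.8, -0.3, 0.1]
grip_width: 0.353
grasp_force: 0.0
```

```bash
python3 -c "
from h import *
rel((.505,-.335,.035,146))"
```

```text
now [ 0.5062 -0.3347  0.1051] psi 146.03 q7 1.33 t 28.1333 F [-0.8 -0.3  0.1] gw 0.0301
turn [-0.0, 0.003, 0.0] shift [0.0011, -0.0009, 0.0701] rows 1.7
```

>>> jog_arm([
  [[0, 0, 0], [0.001, -0.001, 0.02], 0.03],
  [[0, 0, 0], [0.001, -0.001, 0.04], 0.03],
  [[0, 0, 0], [0.001, -0.001, 0.055], 0.03],
  [[0, 0, 0], [0.001, -0.001, 0.069], 0.03],
  [[0, 0, 0], [0.001, -0.001, 0.069], 0.03],
  [[0, 0, 0], [0.001, -0.001, 0.069], 0.03],
])

```text
clock: 28.63
position: [0.5037, -0.3351, 0.0342]
ee_rot: [0.292, 0.956, -0.0, 0.0]
ft_force: [0.4, -0.4, 0.4]
grip_width: 0.354
grasp_force: 0.0
```

>>> jog_arm([
  [[0, 0, 0], [0, 0, 0], 0.018],
  [[0, 0, 0], [0, 0, 0], 0.01],
  [[0, 0, 0], [0, 0, 0], 0.005],
  [[0, 0, 0], [0, 0, 0], 0.0],
  [[0, 0, 0], [0, 0, 0], 0.0],
  [[0, 0, 0], [0, 0, 0], 0.0],
  [[0, 0, 0], [0, 0, 0], 0.0],
], force=30)

```text
clock: 29.22
position: [0.5044, -0.3349, 0.0346]
ee_rot: [0.292, 0.956, -0.0, 0.001]
ft_force: [1.0, 1.3, 6.6]
grip_width: 0.059
grasp_force: 27.5
```

```bash
python3 -c "
from h import *
rel((.415,-.35,.035,146))"
```

```text
now [ 0.5044 -0.3349  0.0346] psi 146.0 q7 1.3 t 29.2167 F [1.  1.3 6.6] gw 0.0051
turn [0.0, 0.002, 0.0] shift [0.0657, -0.0625, -0.0005] rows 2.2
```

>>> jog_arm([
  [[0, 0, 0], [0, 0, 0], 0],
  [[0, 0, 0], [0.006, -0.006, 0], 0],
  [[0, 0, 0], [0.016, -0.015, 0], 0],
  [[0, 0, 0], [0.028, -0.027, 0], 0],
  [[0, 0, 0], [0.041, -0.039, 0], 0],
  [[0, 0, 0], [0.054, -0.051, 0], 0],
  [[0, 0, 0], [0.066, -0.062, 0], 0],
  [[0, 0, 0], [0.066, -0.062, 0], 0],
], force=40)

```text
clock: 29.88
position: [0.4121, -0.3511, 0.0346]
ee_rot: [0.294, 0.956, -0.001, 0.0]
ft_force: [0.8, 2.1, 5.6]
grip_width: 0.046
grasp_force: 37.8
```

Run:
```python
from h import *
from workcell import *
rel((.415,-.35,.25,146),(.41,-.20,.25,90),(.415,-.0555,.25,90))
c=camera("wrist");np.savez("wrist12.npz",**c)
for s,ce in blobs(c,lambda h,S,v:(h>103)&(h<118)&(S>150)&(v>60),100): print(s,ce)
```

```text
now [ 0.4121 -0.3511  0.0346] psi 145.83 q7 1.43 t 29.8833 F [0.8 2.1 5.6] gw 0.004
turn [-0.002, 0.001, -0.003] shift [-0.002, 0.0021, -0.2154] rows 5.2
turn [0.0, -0.0, 0.977] shift [0.088, 0.1216, 0.0] rows 7.8
turn [0.0, 0.0, 0.0] shift [0.1445, 0.005, 0.0] rows 3.5
[247, 114, 133, 142, 4831] [298.7, 185.7]
[272, 217, 120, 93, 7443] [335.9, 259.3]
```

>>> jog_arm([
  [[0, 0, 0], [0, 0, -0.02], 0],
  [[0, 0, 0], [0, 0, -0.06], 0],
  [[0, 0, 0], [0, 0, -0.1], 0],
  [[0, 0, 0], [0, 0, -0.14], 0],
  [[0, 0, 0], [0, 0, -0.18], 0],
  [[0, 0, 0], [0, 0, -0.215], 0],
  [[0, 0, 0], [0, 0, -0.215], 0],
])

```text
clock: 30.52
position: [0.416, -0.351, 0.2559]
ee_rot: [0.293, 0.956, -0.003, 0.004]
ft_force: [0.4, -0.4, -1.5]
grip_width: 0.047
grasp_force: 37.4
```

>>> jog_arm([
  [[0, 0, 0.11], [0.012, 0.015, 0], 0],
  [[0, 0, 0.22], [0.024, 0.03, 0], 0],
  [[0, 0, 0.33], [0.036, 0.045, 0], 0],
  [[0, 0, 0.44], [0.048, 0.062, 0], 0],
  [[0, 0, 0.55], [0.06, 0.08, 0], 0],
  [[0, 0, 0.66], [0.07, 0.095, 0], 0],
  [[0, 0, 0.77], [0.08, 0.11, 0], 0],
  [[0, 0, 0.88], [0.086, 0.12, 0], 0],
])

```text
clock: 31.18
position: [0.4094, -0.2, 0.248]
ee_rot: [0.674, 0.739, -0.001, -0.0]
ft_force: [0.3, -0.0, -2.3]
grip_width: 0.049
grasp_force: 37.5
```

Run:
```python
from h import *
from workcell import *
rel((.415,-.056,.25,90))
```

```text
now [ 0.4094 -0.2     0.248 ] psi 95.32 q7 0.48 t 31.1833 F [ 0.3 -0.  -2.3] gw 0.0042
turn [-0.002, 0.0, 0.093] shift [0.1429, 0.0189, -0.002] rows 3.5
```

>>> jog_arm([
  [[0, 0, 0.093], [0.03, 0.004, 0], 0],
  [[0, 0, 0.093], [0.065, 0.009, 0], 0],
  [[0, 0, 0.093], [0.1, 0.014, 0], 0],
  [[0, 0, 0.093], [0.13, 0.018, 0], 0],
  [[0, 0, 0.093], [0.143, 0.019, 0], 0],
  [[0, 0, 0.093], [0.143, 0.019, 0], 0],
  [[0, 0, 0.093], [0.143, 0.019, 0], 0],
])

```text
clock: 31.77
position: [0.4146, -0.0579, 0.2482]
ee_rot: [0.705, 0.709, -0.001, -0.0]
ft_force: [-0.2, -0.5, -1.0]
grip_width: 0.05
grasp_force: 37.5
```

>>> jog_arm([
  [[0, 0, 0], [0, 0, 0.02], 0],
  [[0, 0, 0], [0, 0, 0.04], 0],
  [[0, 0, 0], [0, 0, 0.055], 0],
  [[0, 0, 0], [0, 0, 0.062], 0],
  [[0, 0, 0], [0, 0, 0.062], 0],
  [[0, 0, 0], [0, 0, 0.062], 0],
])

```text
clock: 32.27
position: [0.4148, -0.0584, 0.1865]
ee_rot: [0.706, 0.708, -0.0, -0.001]
ft_force: [0.1, 0.4, -1.1]
grip_width: 0.046
grasp_force: 37.5
```

Run:
```python
from h import *
from workcell import *
rel((.4585,-.0555,.186,90))
c=camera("wrist");np.savez("wrist13.npz",**c);held(c)
h=cv2.cvtColor(c["img"],cv2.COLOR_RGB2HSV).astype(int)
print("tip pred",proj(c,(.4647,-.0095,.2)).round(0),"low",proj(c,(.485,-.0095,.182)).round(0))
# grey wire: rows of low-saturation bright pixels per column
for u in range(350,460,8):
    v=np.where((h[100:200,u,1]<50)&(h[100:200,u,2]>110))[0]; print(u,(v[0]+100,v[-1]+100,len(v)) if len(v) else None)
```

```text
now [ 0.4148 -0.0584  0.1865] psi 90.17 q7 0.12 t 32.2667 F [ 0.1  0.4 -1.1] gw 0.004
turn [-0.001, -0.0, 0.003] shift [0.0027, 0.0437, 0.0005] rows 1.1
row 121 blue 306 314 9
row 129 blue 307 317 11
row 137 blue 309 319 11
row 145 blue 293 321 20
row 153 blue 293 322 22
row 161 blue 294 322 22
row 169 blue 283 323 39
row 177 blue 269 335 61
tip pred [362. 152.] low [391. 146.]
350 None
358 None
366 (np.int64(149), np.int64(152), 4)
374 None
382 None
390 (np.int64(141), np.int64(146), 6)
398 (np.int64(137), np.int64(148), 12)
406 (np.int64(137), np.int64(148), 12)
414 (np.int64(137), np.int64(148), 12)
422 (np.int64(137), np.int64(148), 12)
430 (np.int64(137), np.int64(148), 12)
438 (np.int64(136), np.int64(148), 13)
446 (np.int64(136), np.int64(148), 13)
454 (np.int64(136), np.int64(148), 13)
```

Run:
```python
from h import *
for f in("wrist9.npz","wrist10.npz","wrist13.npz"):
    c=dict(np.load(f));h=cv2.cvtColor(c["img"],cv2.COLOR_RGB2HSV).astype(int)
    v=np.where((h[90:200,420,1]<50)&(h[90:200,420,2]>110))[0]+90
    print(f,v.min(),v.max(),[ray(c,420,v.mean(),z)[:2].round(4) for z in(.185,)])
```

```text
wrist9.npz 136 148 [array([0.4923, 0.1127])]
wrist10.npz 152 167 [array([0.5259, 0.1128])]
wrist13.npz 137 148 [array([ 0.4979, -0.0073])]
```

>>> jog_arm([
  [[0, 0, 0], [0.003, 0.008, 0], 0],
  [[0, 0, 0], [0.003, 0.016, 0], 0],
  [[0, 0, 0], [0.003, 0.024, 0], 0],
  [[0, 0, 0], [0.003, 0.032, 0], 0],
  [[0, 0, 0], [0.003, 0.04, 0], 0],
  [[0, 0, 0], [0.003, 0.046, 0], 0],
  [[0, 0, 0], [0.003, 0.046, 0], 0],
  [[0, 0, 0], [0.003, 0.046, 0], 0],
])

```text
clock: 32.98
position: [0.4609, -0.0542, 0.186]
ee_rot: [0.706, 0.709, -0.0, -0.001]
ft_force: [-0.1, 0.1, -0.8]
grip_width: 0.054
grasp_force: 37.5
```

>>> jog_arm([
  [[0, 0, 0], [0, 0, 0.005], 0],
  [[0, 0, 0], [0, 0, 0.01], 0],
  [[0, 0, 0], [0, 0, 0.014], 0],
  [[0, 0, 0], [0, 0, 0.018], 0],
  [[0, 0, 0], [0, 0, 0.022], 0],
  [[0, 0, 0], [0, 0, 0.025], 0],
  [[0, 0, 0], [0, 0, 0.025], 0],
])

```text
clock: 33.57
position: [0.4608, -0.0543, 0.1608]
ee_rot: [0.706, 0.709, -0.0, -0.0]
ft_force: [0.5, 0.5, -0.2]
grip_width: 0.049
grasp_force: 37.2
```

Run:
```python
from h import *
from workcell import *
rel()
c=camera("wrist");np.savez("wrist14.npz",**c);held(c);h=cv2.cvtColor(c["img"],cv2.COLOR_RGB2HSV).astype(int)
for f in("wrist10.npz","wrist14.npz"):
    c=dict(np.load(f));h=cv2.cvtColor(c["img"],cv2.COLOR_RGB2HSV).astype(int)
    for u in range(258,350,6):
        col=h[130:190,u]; g=np.where((col[:,1]<60)&(col[:,2]>100))[0]+130
        b=np.where((col[:,0]>103)&(col[:,0]<120)&(col[:,1]>140))[0]+130
        print(u,"grey",(g.min(),g.max(),len(g)) if len(g) else None,"blue",(b.min(),b.max(),len(b)) if len(b) else None)
```

```text
now [ 0.4608 -0.0543  0.1608] psi 90.23 q7 -0.01 t 33.5667 F [ 0.5  0.5 -0.2] gw 0.0042
row 121 blue 305 315 11
row 129 blue 294 319 16
row 137 blue 293 320 16
row 145 blue 293 321 22
row 153 blue 294 323 22
row 161 blue 308 323 16
row 169 blue 306 323 18
row 177 blue 283 337 53
258 grey (np.int64(187), np.int64(187), 1) blue (np.int64(188), np.int64(189), 2)
264 grey (np.int64(167), np.int64(174), 8) blue (np.int64(182), np.int64(189), 8)
270 grey (np.int64(163), np.int64(179), 17) blue (np.int64(181), np.int64(189), 9)
276 grey (np.int64(161), np.int64(178), 18) blue (np.int64(180), np.int64(189), 10)
282 grey (np.int64(160), np.int64(177), 18) blue (np.int64(178), np.int64(189), 12)
288 grey (np.int64(159), np.int64(175), 17) blue (np.int64(177), np.int64(189), 13)
294 grey (np.int64(157), np.int64(173), 17) blue (np.int64(175), np.int64(189), 15)
300 grey (np.int64(156), np.int64(172), 17) blue (np.int64(143), np.int64(189), 26)
306 grey (np.int64(154), np.int64(170), 17) blue (np.int64(145), np.int64(189), 22)
312 grey (np.int64(153), np.int64(160), 7) blue (np.int64(130), np.in
[... 943 characters left out ...]
4(157), np.int64(173), 17) blue (np.int64(130), np.int64(189), 42)
300 grey (np.int64(156), np.int64(171), 16) blue (np.int64(143), np.int64(189), 29)
306 grey None blue (np.int64(130), np.int64(189), 22)
312 grey None blue (np.int64(130), np.int64(189), 60)
318 grey None blue (np.int64(130), np.int64(189), 60)
324 grey (np.int64(152), np.int64(153), 2) blue (np.int64(170), np.int64(189), 20)
330 grey (np.int64(154), np.int64(171), 17) blue (np.int64(173), np.int64(189), 17)
336 grey (np.int64(154), np.int64(169), 16) blue (np.int64(177), np.int64(189), 13)
342 grey (np.int64(154), np.int64(169), 16) blue (np.int64(183), np.int64(189), 7)
348 grey (np.int64(154), np.int64(168), 15) blue None
```

The numbers match mug B: wire on both sides of the handle, handle over it. Next: release, rise and retreat.

>>> jog_arm([
  [[0, 0, 0], [0, 0, 0.001], 0],
  [[0, 0, 0], [0, 0, 0.001], 0.012],
  [[0, 0, 0], [0, 0, 0.001], 0.024],
  [[0, 0, 0], [0, 0, 0], 0.03],
  [[0, 0, 0], [0, 0, -0.03], 0.03],
  [[0, 0, 0], [0, 0, -0.07], 0.03],
  [[0, 0, 0], [0, 0, -0.11], 0.03],
  [[0, 0, 0], [0, 0, -0.15], 0.03],
])

```text
clock: 34.28
position: [0.4604, -0.0542, 0.3132]
ee_rot: [0.706, 0.709, -0.001, -0.0]
ft_force: [1.8, -0.4, 0.1]
grip_width: 0.354
grasp_force: 0.0
```

>>> jog_arm([
  [[0, 0, 0], [-0.04, 0, 0], 0.03],
  [[0, 0, 0], [-0.08, 0, 0], 0.03],
  [[0, 0, 0], [-0.12, 0, 0], 0.03],
  [[0, 0, 0], [-0.16, 0, 0], 0.03],
  [[0, 0, 0], [-0.2, 0, 0], 0.03],
  [[0, 0, 0], [-0.24, 0, 0], 0.03],
  [[0, 0, 0], [-0.28, 0, 0], 0.03],
  [[0, 0, 0], [-0.28, 0, 0], 0.03],
])

```text
clock: 34.95
position: [0.4589, -0.3433, 0.3094]
ee_rot: [0.709, 0.705, -0.001, -0.001]
ft_force: [-0.6, -0.7, -1.4]
grip_width: 0.348
grasp_force: 0.0
```

Run:
```python
from h import *
from workcell import *
rel()
blue=lambda h,S,v:(h>103)&(h<118)&(S>150)&(v>60)
for n in("top","scene"):
    c=camera(n);np.savez(n+"15.npz",**c)
    for s,ce in blobs(c,blue,40): print(n,s,ce)
    for i,p in enumerate([(.478,.229),(.481,.110),(.485,-.010)]): print(" hook",i+1,proj(c,(*p,.182)).round(1),"com",proj(c,(*p,.125)).round(1))
    if n=="top":
        hsv=cv2.cvtColor(c["img"],cv2.COLOR_RGB2HSV).astype(int)
        print("pin",blobs({"img":c["img"][150:200,60:140]},lambda h,S,v:v<40,15))
```

```text
now [ 0.4589 -0.3433  0.3094] psi 89.64 q7 0.46 t 34.95 F [-0.6 -0.7 -1.4] gw 0.0297
top [0, 48, 7, 9, 44] [2.6, 52.3]
top [148, 123, 19, 14, 119] [158.4, 131.2]
top [181, 126, 19, 12, 100] [191.7, 132.7]
top [121, 199, 31, 29, 467] [136.2, 215.0]
top [175, 199, 28, 27, 416] [188.8, 213.4]
top [224, 198, 29, 26, 548] [237.4, 211.3]
top [149, 201, 15, 21, 229] [155.8, 210.7]
top [202, 200, 13, 21, 218] [208.0, 209.8]
top [254, 200, 7, 21, 112] [256.9, 210.0]
 hook 1 [135.4 213.1] com [141.5 216.4]
 hook 2 [188.  210.9] com [190.9 214.3]
 hook 3 [240.4 208.3] com [240.1 211.8]
pin [([56, 25, 8, 8, 37], [59.5, 28.7])]
scene [436, 0, 76, 162, 4595] [473.7, 57.2]
scene [76, 54, 107, 17, 950] [131.7, 61.8]
scene [221, 61, 28, 6, 47] [235.4, 63.6]
scene [451, 151, 44, 27, 612] [472.9, 163.9]
scene [253, 163, 32, 28, 341] [268.5, 177.9]
scene [501, 177, 11, 9, 58] [506.5, 180.6]
scene [281, 184, 32, 32, 471] [298.8, 200.0]
scene [327, 209, 25, 33, 426] [338.9, 226.1]
scene [187, 272, 20, 27, 380] [196.1, 285.2]
scene [207, 300, 34, 32, 772] [224.0, 316.5]
 hook 1 [336.9 213.7] com [333.8 235.7]
 hook 2 [299.4 188.5] com [297.9 209.3]
 hook 3 [267.7 167.4] com [267.2 187.1]
```

>>> jog_arm([
  [[0, 0, 0], [0, -0.03, -0.02], 0.03],
  [[0, 0, 0], [0, -0.05, -0.02], 0.03],
  [[0, 0, 0], [0, -0.05, -0.02], 0.03],
  [[0, 0, 0], [0, -0.05, -0.02], 0.03],
  [[0, 0, 0], [0, -0.05, -0.02], 0.03],
  [[0, 0, 0], [0, -0.05, -0.02], 0.03],
  [[0, 0, 0], [0, -0.05, -0.02], 0.03],
  [[0, 0, 0], [0, -0.05, -0.02], 0.03],
])

```text
clock: 35.72
position: [0.4125, -0.3342, 0.3309]
ee_rot: [0.705, 0.709, -0.0, -0.001]
ft_force: [0.6, -0.3, 0.3]
grip_width: 0.351
grasp_force: 0.0
```

>>> jog_arm([
  [[0, 0, 0], [0, 0, 0], 0.03],
  [[0, 0, 0], [0, 0, 0], 0.03],
  [[0, 0, 0], [0, 0, 0], 0.03],
  [[0, 0, 0], [0, 0, 0], 0.03],
  [[0, 0, 0], [0, 0, 0], 0.03],
  [[0, 0, 0], [0, 0, 0], 0.03],
  [[0, 0, 0], [0, 0, 0], 0.03],
  [[0, 0, 0], [0, 0, 0], 0.03],
])

```text
clock: 36.38
position: [0.412, -0.3346, 0.3313]
ee_rot: [0.706, 0.709, -0.0, -0.0]
ft_force: [0.1, -1.2, 0.7]
grip_width: 0.348
grasp_force: 0.0
```

Run:
```python
from h import *
from workcell import *
rel()
blue=lambda h,S,v:(h>103)&(h<118)&(S>150)&(v>60)
c=camera("top");s=camera("scene")
for a,ce in blobs(c,blue,80): print(a,ce)
for a,ce in blobs(s,blue,80): print("scene",a,ce)
t1=dict(np.load("top1.npz"));t0=dict(np.load("top0.npz"))
s0=cv2.cvtColor(dict(np.load("scene0.npz"))["img"],cv2.COLOR_RGB2GRAY);s1=cv2.cvtColor(s["img"],cv2.COLOR_RGB2GRAY)
for nm,(x,y,w,h) in dict(whiteL=(146,160,26,34),whiteM=(172,164,20,32),figurine=(165,228,22,26),bottles=(185,218,60,120),red_marker=(205,214,45,20),grey_marker=(262,203,26,34)).items():
    r=cv2.matchTemplate(s1[y-10:y+h+10,x-10:x+w+10],s0[y:y+h,x:x+w],cv2.TM_CCOEFF_NORMED);_,m,_,l=cv2.minMaxLoc(r);print(nm,round(m,3),l[0]-10,l[1]-10)
g=lambda i:cv2.cvtColor(i["img"],cv2.COLOR_RGB2GRAY)
P,Q=g(t1),g(c); 
p0=cv2.matchTemplate(Q[170:190,105:135],P[174:184,90:104],cv2.TM_CCOEFF_NORMED)
print("pin",blobs({"img":c["img"][150:200,60:140]},lambda h,S,v:v<45,10), proj(c,(.557,.267,.218)),proj(c,(.557,.267,.183)))
```

```text
now [ 0.412  -0.3346  0.3313] psi 90.23 q7 0.55 t 36.3833 F [ 0.1 -1.2  0.7] gw 0.0297
[148, 123, 19, 14, 123] [158.4, 131.2]
[182, 126, 18, 12, 101] [191.8, 132.8]
[228, 197, 31, 28, 443] [242.8, 212.3]
[255, 196, 13, 20, 204] [261.1, 205.5]
[121, 199, 31, 29, 463] [136.2, 215.0]
[174, 199, 28, 27, 466] [187.0, 213.2]
[149, 201, 14, 21, 229] [155.8, 210.7]
[201, 201, 12, 21, 193] [206.7, 210.7]
scene [436, 0, 76, 162, 4591] [473.6, 57.3]
scene [76, 54, 107, 17, 949] [131.9, 61.8]
scene [198, 61, 51, 8, 86] [224.5, 64.6]
scene [452, 151, 43, 27, 612] [472.9, 163.8]
scene [247, 160, 30, 29, 382] [264.3, 174.7]
scene [281, 184, 32, 32, 467] [299.0, 200.2]
scene [327, 209, 25, 33, 425] [338.9, 226.1]
scene [187, 272, 20, 27, 377] [196.1, 285.3]
scene [207, 300, 34, 32, 767] [224.0, 316.6]
whiteL 0.999 0 0
whiteM 0.996 0 0
figurine 0.998 0 0
bottles 0.95 0 0
red_marker 0.84 0 0
grey_marker 0.584 -1 1
pin [([52, 22, 12, 11, 85], [57.2, 27.3])] [115.17990639 175.85700827] [119.86666269 179.42436704]
```

>>> jog_arm([
  [[0, 0, 0], [0, 0, 0], 0.03],
  [[0, 0, 0], [0, 0, 0], 0.03],
  [[0, 0, 0], [0, 0, 0], 0.03],
  [[0, 0, 0], [0, 0, 0], 0.03],
  [[0, 0, 0], [0, 0, 0], 0.03],
  [[0, 0, 0], [0, 0, 0], 0.03],
  [[0, 0, 0], [0, 0, 0], 0.03],
  [[0, 0, 0], [0, 0, 0], 0.03],
])

```text
clock: 37.15
position: [0.412, -0.3346, 0.3313]
ee_rot: [0.706, 0.709, -0.0, -0.0]
ft_force: [0.6, 0.6, -0.1]
grip_width: 0.351
grasp_force: 0.0
```

>>> jog_arm([
  [[0, 0, 0], [0, 0, 0], 0.03],
  [[0, 0, 0], [0, 0, 0], 0.03],
  [[0, 0, 0], [0, 0, 0], 0.03],
  [[0, 0, 0], [0, 0, 0], 0.03],
  [[0, 0, 0], [0, 0, 0], 0.03],
  [[0, 0, 0], [0, 0, 0], 0.03],
  [[0, 0, 0], [0, 0, 0], 0.03],
  [[0, 0, 0], [0, 0, 0], 0.03],
])

```text
clock: 37.82
position: [0.412, -0.3346, 0.3313]
ee_rot: [0.706, 0.709, -0.0, -0.0]
ft_force: [0.7, -0.3, 0.4]
grip_width: 0.348
grasp_force: 0.0
```

>>> jog_arm([
  [[0, 0, 0], [0, 0, 0], 0.03],
  [[0, 0, 0], [0, 0, 0], 0.03],
  [[0, 0, 0], [0, 0, 0], 0.03],
  [[0, 0, 0], [0, 0, 0], 0.03],
  [[0, 0, 0], [0, 0, 0], 0.03],
  [[0, 0, 0], [0, 0, 0], 0.03],
  [[0, 0, 0], [0, 0, 0], 0.03],
  [[0, 0, 0], [0, 0, 0], 0.03],
])

```text
clock: 38.48
position: [0.412, -0.3347, 0.3313]
ee_rot: [0.706, 0.709, -0.0, -0.0]
ft_force: [0.2, -0.5, -0.1]
grip_width: 0.349
grasp_force: 0.0
```

Run:
```python
from h import *
from workcell import *
blue=lambda h,S,v:(h>103)&(h<118)&(S>150)&(v>60)
for k in range(4):
    c=camera("top");print([(a,ce) for a,ce in blobs(c,blue,80) if a[1]>180])
m=cv2.cvtColor(c["img"],cv2.COLOR_RGB2HSV)
```

```text
[([223, 196, 32, 28, 572], [236.9, 210.9]), ([120, 199, 32, 29, 464], [136.1, 215.0]), ([174, 199, 29, 27, 466], [187.1, 213.2]), ([149, 201, 14, 21, 229], [155.8, 210.7]), ([201, 200, 12, 21, 189], [206.7, 210.3])]
[([226, 196, 31, 30, 525], [239.7, 211.9]), ([254, 197, 10, 20, 134], [258.3, 206.3]), ([121, 199, 31, 29, 465], [136.2, 214.9]), ([174, 199, 29, 27, 471], [187.2, 213.2]), ([149, 201, 14, 21, 228], [155.8, 210.7]), ([201, 200, 12, 21, 188], [206.7, 210.3])]
[([228, 197, 31, 29, 478], [242.2, 212.9]), ([255, 196, 12, 21, 178], [260.3, 206.0]), ([121, 199, 31, 29, 465], [136.2, 215.0]), ([174, 199, 28, 27, 469], [187.1, 213.2]), ([149, 201, 14, 21, 231], [155.7, 210.7]), ([201, 200, 12, 22, 190], [206.7, 210.3])]
[([228, 197, 31, 30, 463], [243.0, 213.2]), ([255, 196, 13, 20, 199], [261.1, 205.6]), ([121, 199, 31, 29, 467], [136.2, 215.0]), ([174, 199, 28, 27, 467], [187.1, 213.2]), ([149, 201, 14, 21, 230], [155.8, 210.7]), ([201, 200, 12, 22, 191], [206.7, 210.4])]
```

Mug A is still swinging, so I'll wait for it to settle.

>>> jog_arm([
  [[0, 0, 0], [0, 0, 0], 0.03],
  [[0, 0, 0], [0, 0, 0], 0.03],
  [[0, 0, 0], [0, 0, 0], 0.03],
  [[0, 0, 0], [0, 0, 0], 0.03],
  [[0, 0, 0], [0, 0, 0], 0.03],
  [[0, 0, 0], [0, 0, 0], 0.03],
  [[0, 0, 0], [0, 0, 0], 0.03],
  [[0, 0, 0], [0, 0, 0], 0.03],
])

```text
clock: 39.35
position: [0.412, -0.3347, 0.3313]
ee_rot: [0.706, 0.709, -0.0, -0.0]
ft_force: [-0.5, 0.3, 0.2]
grip_width: 0.352
grasp_force: 0.0
```

>>> jog_arm([
  [[0, 0, 0], [0, 0, 0], 0.03],
  [[0, 0, 0], [0, 0, 0], 0.03],
  [[0, 0, 0], [0, 0, 0], 0.03],
  [[0, 0, 0], [0, 0, 0], 0.03],
  [[0, 0, 0], [0, 0, 0], 0.03],
  [[0, 0, 0], [0, 0, 0], 0.03],
  [[0, 0, 0], [0, 0, 0], 0.03],
  [[0, 0, 0], [0, 0, 0], 0.03],
])

```text
clock: 40.02
position: [0.412, -0.3347, 0.3313]
ee_rot: [0.706, 0.709, -0.0, -0.0]
ft_force: [-0.0, 0.6, 1.0]
grip_width: 0.352
grasp_force: 0.0
```

>>> jog_arm([
  [[0, 0, 0], [0, 0, 0], 0.03],
  [[0, 0, 0], [0, 0, 0], 0.03],
  [[0, 0, 0], [0, 0, 0], 0.03],
  [[0, 0, 0], [0, 0, 0], 0.03],
  [[0, 0, 0], [0, 0, 0], 0.03],
  [[0, 0, 0], [0, 0, 0], 0.03],
  [[0, 0, 0], [0, 0, 0], 0.03],
  [[0, 0, 0], [0, 0, 0], 0.03],
])

```text
clock: 40.68
position: [0.412, -0.3347, 0.3313]
ee_rot: [0.706, 0.709, -0.0, -0.0]
ft_force: [-0.3, 1.2, 0.9]
grip_width: 0.351
grasp_force: 0.0
```

>>> jog_arm([
  [[0, 0, 0], [0, 0, 0], 0.03],
  [[0, 0, 0], [0, 0, 0], 0.03],
  [[0, 0, 0], [0, 0, 0], 0.03],
  [[0, 0, 0], [0, 0, 0], 0.03],
  [[0, 0, 0], [0, 0, 0], 0.03],
  [[0, 0, 0], [0, 0, 0], 0.03],
  [[0, 0, 0], [0, 0, 0], 0.03],
  [[0, 0, 0], [0, 0, 0], 0.03],
])

```text
clock: 41.35
position: [0.412, -0.3346, 0.3313]
ee_rot: [0.706, 0.709, -0.0, -0.0]
ft_force: [-0.8, -0.6, -0.6]
grip_width: 0.353
grasp_force: 0.0
```

>>> jog_arm([
  [[0, 0, 0], [0, 0, 0], 0.03],
  [[0, 0, 0], [0, 0, 0], 0.03],
  [[0, 0, 0], [0, 0, 0], 0.03],
  [[0, 0, 0], [0, 0, 0], 0.03],
  [[0, 0, 0], [0, 0, 0], 0.03],
  [[0, 0, 0], [0, 0, 0], 0.03],
  [[0, 0, 0], [0, 0, 0], 0.03],
  [[0, 0, 0], [0, 0, 0], 0.03],
])

```text
clock: 42.02
position: [0.412, -0.3347, 0.3312]
ee_rot: [0.706, 0.709, -0.0, -0.0]
ft_force: [-0.4, 0.3, 0.3]
grip_width: 0.353
grasp_force: 0.0
```

>>> jog_arm([
  [[0, 0, 0], [0, 0, 0], 0.03],
  [[0, 0, 0], [0, 0, 0], 0.03],
  [[0, 0, 0], [0, 0, 0], 0.03],
  [[0, 0, 0], [0, 0, 0], 0.03],
  [[0, 0, 0], [0, 0, 0], 0.03],
  [[0, 0, 0], [0, 0, 0], 0.03],
  [[0, 0, 0], [0, 0, 0], 0.03],
  [[0, 0, 0], [0, 0, 0], 0.03],
])

```text
clock: 42.68
position: [0.412, -0.3346, 0.3313]
ee_rot: [0.706, 0.709, -0.0, -0.0]
ft_force: [0.8, -0.4, -0.7]
grip_width: 0.348
grasp_force: 0.0
```

>>> jog_arm([
  [[0, 0, 0], [0, 0, 0], 0.03],
  [[0, 0, 0], [0, 0, 0], 0.03],
  [[0, 0, 0], [0, 0, 0], 0.03],
  [[0, 0, 0], [0, 0, 0], 0.03],
  [[0, 0, 0], [0, 0, 0], 0.03],
  [[0, 0, 0], [0, 0, 0], 0.03],
  [[0, 0, 0], [0, 0, 0], 0.03],
  [[0, 0, 0], [0, 0, 0], 0.03],
])

```text
clock: 43.35
position: [0.412, -0.3347, 0.3313]
ee_rot: [0.706, 0.709, -0.0, -0.0]
ft_force: [0.0, 0.2, -0.3]
grip_width: 0.355
grasp_force: 0.0
```

>>> jog_arm([
  [[0, 0, 0], [0, 0, 0], 0.03],
  [[0, 0, 0], [0, 0, 0], 0.03],
  [[0, 0, 0], [0, 0, 0], 0.03],
  [[0, 0, 0], [0, 0, 0], 0.03],
  [[0, 0, 0], [0, 0, 0], 0.03],
  [[0, 0, 0], [0, 0, 0], 0.03],
  [[0, 0, 0], [0, 0, 0], 0.03],
  [[0, 0, 0], [0, 0, 0], 0.03],
])

```text
clock: 44.02
position: [0.412, -0.3347, 0.3312]
ee_rot: [0.706, 0.709, -0.0, -0.0]
ft_force: [0.3, -0.5, -0.6]
grip_width: 0.351
grasp_force: 0.0
```

Run:
```python
from h import *
from workcell import *
blue=lambda h,S,v:(h>103)&(h<118)&(S>150)&(v>60)
for k in range(12):
    c=camera("top");print([ce for a,ce in blobs(c,blue,80) if a[1]>180 and a[4]>300])
```

```text
[[238.6, 211.2], [136.1, 214.9], [187.1, 213.2]]
[[238.7, 211.3], [136.2, 214.9], [187.1, 213.3]]
[[238.8, 211.3], [136.2, 215.0], [187.1, 213.2]]
[[238.8, 211.2], [136.2, 215.0], [187.1, 213.2]]
[[238.8, 211.3], [136.1, 215.0], [187.1, 213.2]]
[[238.8, 211.2], [136.2, 215.0], [187.1, 213.2]]
[[238.8, 211.2], [136.1, 215.0], [187.1, 213.2]]
[[238.8, 211.3], [136.1, 215.0], [187.1, 213.2]]
[[238.8, 211.3], [136.2, 215.0], [187.1, 213.2]]
[[238.7, 211.3], [136.2, 215.0], [187.1, 213.2]]
[[238.8, 211.3], [187.1, 213.2], [136.1, 215.0]]
[[238.7, 211.3], [136.2, 215.0], [187.1, 213.2]]
```

```bash
python3 -c "
from workcell import *
print(hand_in())"
```

```text
the job is handed in; nothing more can be done
None
```

The job is handed in: the rack arm is fully out, the pin is home, and all three blue mugs hang still, one to a hook; by the cameras the white mugs and the pin had not moved, though the grey marker could not be checked clearly behind a hanging mug.

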